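# Touch off the lamp fixture and load the glass shades

## Robot

A 7-joint arm with a two-finger parallel gripper is mounted at the origin on the work surface. World frame = base frame: x ahead of the robot, y to its left, z up, the work surface at z = 0. Lengths are in mm, angles in rad, forces in N, time in s.
With the tool pointing down it reaches from about 425 to 950 mm from the base axis. Payload 16.7 kg.
Tool frame: the origin (TCP) lies between the finger pads; the fingertips stand 8 mm ahead of it and the grasp point (between the pads) lies 11 mm behind it; z points along the fingers, y is the line along which they close (so a half turn about z gives the same grasp; the last joint's range is limited). The gripper opens to 94 mm and grips with 3 to 60 N. Pads are 16 mm wide; open, the fingers measure 119 mm over their backs; the gripper's body (75 mm by 177 mm) begins 78 mm behind the grasp point.
Start: joints at [1.032, 0.426, 0.074, 1.606, -0.034, 1.111, -0.067], TCP at [256.469, -624.339, 213.467] pointing down, gripper open.
Joint ranges: [-2.85, 2.85], [-0.5, 2.14], [-1.23, 1.37], [0.21, 2.46], [-1.02, 4.16], [0.16, 2.05], [-2.73, 2.73]. Speed limits (rad/s): [1.89, 1.89, 2.39, 2.39, 3.01, 3.01, 3.01].

## Interface

Orientations are given as a unit quaternion [w, x, y, z].
In Python, from plant import bot gives the robot as it stands.
- The arm moves only by the tool carry_out, never from a script. Its argument "increments" is a list of rows, each a list of 3 entries, a list of its own where there are three numbers: the shift along the tool's x, y, z in mm, then the turn about the tool's z in degrees, then the opening, from -1 (shut) to 1 (fully open). A call has 1 to 12 rows; each row shifts and turns the commanded pose from where the row before left it, along the tool's axes as they then stand; what a row does not reach is not made up. A row lasts 1/10 s, in which the tool goes at most 50 mm and 8.59 degrees, less where a joint would pass 70% of its speed; a pose out of reach is approached as far as the arm can. A call is refused whole if a number of a shift passes 50 or a number of a turn 8.59, either way. A call with a gripper value outside its range is refused whole. The fingers move at their own pace and stop on an object; "squeeze" is the grip in N (left out, the last holds). Time passes only in rows, so rows that do not move let the fingers close. It gives the time, the measured TCP pose, the force, the opening and the grip force at its end, in the units of the state.
- bot.get_obs(): the state, without advancing time (a new reading comes with each control period).
- bot.get_image(name): name is "scene" or "top" or "wrist"; returns (picture, depth): 384x512x3 uint8, red, green, blue; 384x512 float32, mm along the optical axis (not along the pixel's ray), 0 where there is no reading.
- bot.calibration(name): a dict with "vfov" (degrees; the focal length in pixels is half the picture's height over the tangent of half this angle, whatever the lens; pixels are square), "cx", "cy" (the principal point, pixels), "xyz" and "attitude" of the camera in the world. Camera axes: x right, y up, looking along -z (the intrinsics and any distortion apply to the point x, -y, -z); pixel columns grow to the right and rows downward; lengths in mm; the calibration is good to about 2 mm. The wrist camera is an equidistant fisheye: a pixel r from the principal point sees the ray r / f radians off the axis. A picture is of the moment at which its call begins: read the wrist's pose just before it. calibration takes no time and is no camera call; for the wrist camera it gives the pose at the moment of the call.
- bot.hand_in(): hands the job in; it is judged then, once.
Trained networks look in the newest picture that a camera, given by its name, has taken for a name from the list of things; names that differ only in an ending like _2 or _b are one class to them, and where a whole thing is asked for, a point or a joint stands for the part that bears it (a point fixed in the world has none). Each returns a list of dicts, best first, with "p" (0 to 1); they miss things now and then, are a little off and sometimes report something else, mostly with a low value. They report only what shows in the picture. A call takes as long as a camera call.
- bot.outline_of(query, camera): "region" (384x512 bool, what is visible of it).
- bot.landmark_of(query, camera): "location" ([x, y, z] in mm, in world coordinates, good to about 4 mm: a listed point, or the origin of a listed thing).
The state is a dict: "t": time; "joint_pos": joint angles; "dq": joint speeds; "joint_torque": joint torques, N m; "tcp_pos": TCP position; "tool_rot": TCP orientation; "wrist_force": force on the tool from outside, world axes, zero at the start; "torque": the same for the moment, N m; "gripper_width": finger opening in mm; "gripper_force": force on a finger pad.
Only numpy, scipy, OpenCV 4.12 (cv2) and the standard library are available. Lean on these libraries where they do the work, as an engineer would, in place of code of your own. Each camera call takes 0.05 s, during which the arm holds its last target. There are 200 camera calls.

## Task

Clear the brass offcut from the fixture plate into the green bin, then take the spring probe from its stand and gently touch off the plate on its three brass pads (far left, far right, then the near one), letting the tip's spring give a few millimetres but never pressing it to its stop. Hang the probe back in its stand, press the yellow set button fully down to store the position, and only then stand every white glass shade upright, open end up, in the middle of a felt seat of its own. The glass is fragile: grip it with no more than 30 N, never let go of it in the air, and leave the other things on the bench alone.

Things in the scene. Friction and masses are not known exactly. Their poses are not given: they have to be found in the camera images.
- plate: flat aluminium fixture plate, 190 x 270 x 15 mm, bolted to the bench; origin at the centre of its underside, x along its short side (away from the robot at yaw 0), y along its long side (to the robot's left), z up. Three green felt seats lie in a row along y on its top, and three brass datum pads stand on it
- pad1: first pad, far left: round brass datum pad, 26 mm across, rising 8 mm above the fixture plate's top face; its origin is the middle of its flat top (fixture plate frame: x +75, y +110 mm)
- pad2: second pad, far right: round brass datum pad, 26 mm across, rising 14 mm above the fixture plate's top face; its origin is the middle of its flat top (fixture plate frame: x +75, y -110 mm)
- pad3: third pad, the near one, in the middle of the side towards the robot: round brass datum pad, 26 mm across, rising 20 mm above the fixture plate's top face; its origin is the middle of its flat top (fixture plate frame: x -75, y +0 mm)
- seat1 (a point): centre of the left green felt seat, a flat 80 mm disc flush with the plate's top face, 15 mm above the bench; any shade may stand on any seat, one to a seat; neighbouring seats are 85 mm apart
- seat2 (a point): centre of the middle green felt seat, a flat 80 mm disc flush with the plate's top face, 15 mm above the bench; any shade may stand on any seat, one to a seat; neighbouring seats are 85 mm apart
- seat3 (a point): centre of the right green felt seat, a flat 80 mm disc flush with the plate's top face, 15 mm above the bench; any shade may stand on any seat, one to a seat; neighbouring seats are 85 mm apart
- offcut_mid (a point): brass channel offcut, 80 long (x) x 26 wide (y) x 26 mm high, left lying on the fixture plate, closed side up, 0.12 kg; the point is its middle, half-way up (13 mm above its underside)
- bin: open green bin fixed to the bench, 140 (x) x 110 (y) x 50 mm high, walls 4 mm; origin at the centre of its underside
- probe_grip (a point): spring touch probe, upright in its stand, 0.2 kg; the point is the centre of its red square handle, 28 x 28 mm and 64 mm tall (its top lies 30 mm above the point). Under the handle is a dark collar 50 mm across whose underside lies 40 mm below the point, then a steel nose 21 mm across and 50 mm long, tapered at its end, then the stylus. The orange ball tip ends 112 mm below the point. The axes follow the handle's flat sides
- stylus (a joint): how far the probe's stylus is pushed in (m): 0 when free, 0.014 at its hard stop; it is a spring of 0.75 N to start plus 0.25 N per mm
- stand_hole (a point): blue steel probe stand, 90 x 90 x 90 mm, fixed to the bench; the point is the centre of the 36 x 36 mm hole in its top, at the level of its top face (90 mm above the bench). When parked, the probe hangs in the hole with its collar resting on the top face; its handle centre is then 40 mm above this point
- set_button (a joint): yellow round push button, 30 mm across, on the grey readout console: 0 when up, 0.006 m fully down; needs 5 N to go fully down; it springs back
- set_button_top (a point): centre of the button's top face; it is pressed straight down
- shade1_mid (a point): white opal-glass lamp shade, a cup of 60 mm outer diameter and 56 mm height with a brass band round its foot, open end up, thick-footed, 0.16 kg; the point is its centre, half-way up (28 mm above its foot). May be absent. Fragile: grip with no more than 30 N
- shade2_mid (a point): white opal-glass lamp shade, a cup of 60 mm outer diameter and 56 mm height with a brass band round its foot, open end up, thick-footed, 0.16 kg; the point is its centre, half-way up (28 mm above its foot). May be absent. Fragile: grip with no more than 30 N
- shade3_mid (a point): white opal-glass lamp shade, a cup of 60 mm outer diameter and 56 mm height with a brass band round its foot, open end up, thick-footed, 0.16 kg; the point is its centre, half-way up (28 mm above its foot). May be absent. Fragile: grip with no more than 30 N
- glue: black glue bottle, 40 mm across, 100 mm tall, a bystander: origin at its foot

How it is judged (in metres and radians):
On the way, in this order (a step that is already met when the one before it is completed fails the run):
1. the brass offcut lies in the green bin, released (x of offcut_mid in the frame of bin between -0.07 and 0.07 m and y of offcut_mid in the frame of bin between -0.055 and 0.055 m and height (world z) of offcut_mid below 0.055 m and contact force between the fingers and offcut below 0.1 N), for 0.2 s.
2. the probe's tip presses the far left datum pad, its spring giving at least 1.5 mm (value of joint stylus above 0.0015 m and contact force between probe and pad1 above 0.4 N), for 0.1 s.
3. the probe's tip presses the far right datum pad, its spring giving at least 1.5 mm (value of joint stylus above 0.0015 m and contact force between probe and pad2 above 0.4 N), for 0.1 s.
4. the probe's tip presses the near datum pad, its spring giving at least 1.5 mm (value of joint stylus above 0.0015 m and contact force between probe and pad3 above 0.4 N), for 0.1 s.
5. the probe hangs in its stand, released (horizontal distance between probe_grip and stand_hole below 0.012 m and angle between probe_grip's own z axis and vertical below 0.1 rad and height (world z) of probe_grip between 0.122 and 0.138 m and contact force between the fingers and probe below 0.1 N), for 0.2 s.
6. the set button is pressed at least 4.5 mm while every shade still stands on the bench (value of joint set_button above 0.0045 m and height (world z) of each of shade1_mid, shade2_mid, shade3_mid below 0.035 m), for 0.05 s.
At the end, for the whole second after the job is handed in: every shade present stands upright (within 0.08 rad), at rest, within 10 mm of the centre of a felt seat; the probe hangs in its stand (within 12 mm, upright); the offcut is in the bin; the button is up again; nothing is held (all of step 1 and all of step 5 and value of joint set_button below 0.003 m and (horizontal distance between shade1_mid and seat1 below 0.01 m or horizontal distance between shade1_mid and seat2 below 0.01 m or horizontal distance between shade1_mid and seat3 below 0.01 m) and angle between each of shade1_mid, shade2_mid, shade3_mid's own z axis and vertical below 0.08 rad and height (world z) of shade1_mid between 0.037 and 0.05 m and linear speed of each of shade1, shade2, shade3 below 0.02 m/s and (horizontal distance between shade2_mid and seat1 below 0.01 m or horizontal distance between shade2_mid and seat2 below 0.01 m or horizontal distance between shade2_mid and seat3 below 0.01 m) and height (world z) of shade2_mid between 0.037 and 0.05 m and (horizontal distance between shade3_mid and seat1 below 0.01 m or horizontal distance between shade3_mid and seat2 below 0.01 m or horizontal distance between shade3_mid and seat3 below 0.01 m) and height (world z) of shade3_mid between 0.037 and 0.05 m); the robot touches nothing.
It fails at once if the probe is pressed hard on the plate (over 12 N) (contact force between probe and plate above 12 N).
It fails at once if the stylus is pushed to its hard stop (value of joint stylus above 0.0135 m).
It fails at once if a shade is squeezed or struck too hard by the gripper (over 80 N in all, 40 N a finger) (contact force between the fingers and shade1 above 80 N or contact force between the fingers and shade2 above 80 N or contact force between the fingers and shade3 above 80 N).
It fails at once if a shade is let go in the air, more than 15 mm above the plate ((height (world z) of shade1_mid above 0.058 m and contact force between the fingers and shade1 below 0.05 N) or (height (world z) of shade2_mid above 0.058 m and contact force between the fingers and shade2 below 0.05 N) or (height (world z) of shade3_mid above 0.058 m and contact force between the fingers and shade3 below 0.05 N)).
It fails at once if a bystander is moved more than 30 mm (distance of any of mug_a, mug_b, spray_can, glue, screwdriver, mallet from where it was at the start of the episode above 0.03 m).
Of shade1, shade2, shade3 only 2 to 3 are there at a start; the rules pass over those that are not, and their reading is None.
At some moment in a run one of shade1, shade2, shade3 may be knocked a few centimetres aside while the robot is not near it.
It also fails if it takes over 210 s, if anything falls off the work surface, if the arm or the gripper's body presses on something with over 40 N, if the wrist force passes 120 N, or if a joint passes its speed limit or range.

## Working session

There is one attempt and no reset: what is moved stays moved. The work goes in short steps, Python scripts to look and compute and a tool call to move; the robot and the scene stay as the last step left them, time stands still between calls to the robot, and variables do not carry over. Pictures are saved under pics/ and viewed, at most 14 in all, crops included, and the job is handed in when it is done.

Besides the shell and the picture viewer there is one more tool, called in YAML: its name, and indented under it one key for each argument. carry_out: Moves the arm, as the interface text tells. Its arguments: {"type":"object","properties":{"increments":{"type":"array"},"squeeze":{"type":"number"}},"required":["increments"]}

```bash
mkdir -p pics; ls
cat > h.py <<'E'
import numpy as np, cv2
from plant import bot
from scipy.spatial.transform import Rotation as R
def q(w): return R.from_quat([w[1],w[2],w[3],w[0]])
def save(n,f):
    im,d=bot.get_image(n); cv2.imwrite('pics/'+f,im[:,:,::-1]); return im,d
def cloud(n,d):
    c=bot.calibration(n); f=192/np.tan(np.radians(c['vfov']/2))
    v,u=np.mgrid[0:384,0:512]; x=(u-c['cx'])/f; y=(v-c['cy'])/f
    if n=='wrist':
        r=np.hypot(x,y)+1e-9; k=np.tan(np.minimum(r,1.5))/r; x=x*k;y=y*k
    P=np.stack([x*d,-y*d,-d],-1)
    return q(c['attitude']).apply(P.reshape(-1,3)).reshape(384,512,3)+np.array(c['xyz'])
def lm(n,cam):
    return [(np.round(r['location'],1).tolist(),round(r['p'],2)) for r in bot.landmark_of(n,cam)]
def st():
    o=bot.get_obs(); r=q(o['tool_rot']).as_matrix()
    print('t',round(o['t'],2),'tcp',np.round(o['tcp_pos'],1),'xaxis',np.round(r[:,0],3),'y',np.round(r[:,1],3),'z',np.round(r[:,2],3),'w',o['gripper_width'],'F',np.round(o['wrist_force'],1),o['gripper_force'])
E
python3 - <<'E'
from h import *
st()
for n in('scene','top'):
    im,d=save(n,n+'0.png'); c=bot.calibration(n);print(n,{k:np.round(v,2) for k,v in c.items()})
    for k in ['plate','seat1','seat3','pad1','pad2','pad3','offcut_mid','bin','probe_grip','stand_hole','set_button_top','shade1_mid','glue']:
        print(k,lm(k,n)[:4])
E
```

```text
pics
t 0.0 tcp [ 256.3 -624.   212.8] xaxis [ 0.925  0.38  -0.   ] y [ 0.38  -0.925 -0.001] z [-0.001  0.001 -1.   ] w 93.78322082473565 F [-0.1 -0.3 -0.6] 0.0
scene {'vfov': np.float64(49.39), 'cx': np.float64(263.85), 'cy': np.float64(187.91), 'xyz': array([1361.7 ,  285.54,  988.82]), 'attitude': array([0.55, 0.22, 0.31, 0.75])}
plate [([572.6, 26.2, 2.7], 0.73), ([590.4, 113.8, 15.0], 0.42), ([663.3, 335.5, 2.7], 0.35)]
seat1 [([590.5, 114.0, 15.5], 0.89), ([573.1, 28.1, 14.8], 0.87), ([547.5, -55.2, 16.1], 0.6), ([573.3, 25.0, 4.6], 0.43)]
seat3 [([590.5, 114.0, 15.5], 0.89), ([573.1, 28.1, 14.8], 0.87), ([547.5, -55.2, 16.1], 0.6), ([573.3, 25.0, 4.6], 0.43)]
pad1 [([572.4, 27.3, 12.0], 0.71), ([619.4, -93.8, 28.4], 0.61), ([669.4, 114.9, 24.6], 0.52), ([498.8, 45.1, 32.7], 0.47)]
pad2 [([572.4, 27.3, 12.0], 0.71), ([619.4, -93.8, 28.4], 0.61), ([669.4, 114.9, 24.6], 0.52), ([498.8, 45.1, 32.7], 0.47)]
pad3 [([572.4, 27.3, 12.0], 0.71), ([619.4, -93.8, 28.4], 0.61), ([669.4, 114.9, 24.6], 0.52), ([498.8, 45.1, 32.7], 0.47)]
offcut_mid [([573.1, 28.4, 11.8], 0.63), ([606.3, 78.7
[... 715 characters left out ...]
], 0.64), ([550.1, -54.9, 20.4], 0.58)]
pad1 [([497.1, 46.8, 35.5], 0.57), ([620.2, -94.7, 27.7], 0.51), ([669.0, 118.6, 22.3], 0.46)]
pad2 [([497.1, 46.8, 35.5], 0.57), ([620.2, -94.7, 27.7], 0.51), ([669.0, 118.6, 22.3], 0.46)]
pad3 [([497.1, 46.8, 35.5], 0.57), ([620.2, -94.7, 27.7], 0.51), ([669.0, 118.6, 22.3], 0.46)]
offcut_mid [([595.4, -331.9, 91.9], 0.67), ([604.6, 85.7, 26.3], 0.5)]
bin [([377.5, -315.1, 3.0], 0.97)]
probe_grip [([594.0, -328.7, 130.3], 0.67), ([487.7, 432.6, 30.6], 0.53)]
stand_hole [([593.4, -332.3, 87.8], 0.8)]
set_button_top [([585.9, 113.7, 18.7], 0.56), ([466.3, -446.1, 60.8], 0.46)]
shade1_mid [([369.9, 329.7, 28.8], 0.87)]
glue [([665.1, 337.9, 1.2], 0.71)]
```

View pics/scene0.png

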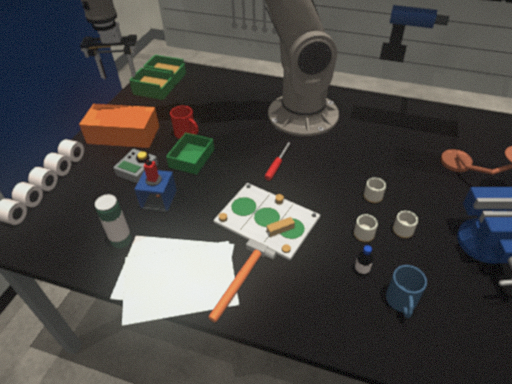

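View pics/top0.png

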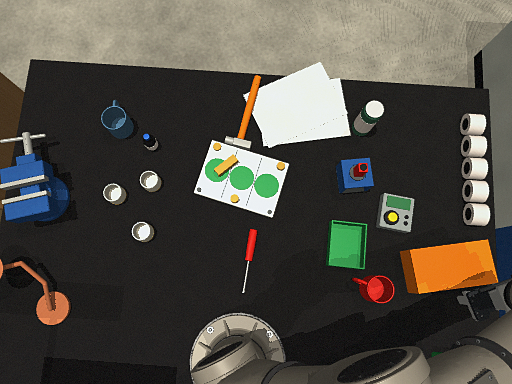

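The scene shows three upright shades (top-view px (150,181), (115,194), (143,232)), the offcut on the plate at (227,165), the probe in its blue stand at (360,172), the button at (392,216) and the bin at (347,245). Next I'll measure them from depth.

```bash
cat > m.py <<'E'
from h import *
def rect(P,box,z,mask=None,name=''):
    x0,x1,y0,y1=box
    m=(P[...,0]>x0)&(P[...,0]<x1)&(P[...,1]>y0)&(P[...,1]<y1)&(P[...,2]>z[0])&(P[...,2]<z[1])
    if mask is not None: m&=mask
    p=P[m]
    if len(p)<8: print(name,'none');return
    r=cv2.minAreaRect(p[:,:2].astype(np.float32))
    print(name,len(p),'c',np.round(r[0],1),'sz',np.round(r[1],1),'ang',round(r[2],1),'mean',np.round(p.mean(0),1),'z98',round(np.percentile(p[:,2],95),1))
E
python3 - <<'E'
from m import *
for n in('top','scene'):
    im,d=bot.get_image(n);P=cloud(n,d);h=cv2.cvtColor(im,cv2.COLOR_RGB2HSV)
    print(n)
    H,S,V=[h[...,i].astype(int) for i in range(3)]
    rect(P,(560,650,40,130),(33,50),None,'offcut')
    for i,(x,y) in enumerate([(590,113),(571,28),(549,-55)]):
        rect(P,(x-45,x+45,y-45,y+45),(8,24),(H>45)&(H<90)&(S>100),'seat%d'%i)
    rect(P,(640,695,90,145),(20,40),None,'pad1'); rect(P,(595,645,-120,-70),(24,45),None,'pad2');rect(P,(475,525,20,75),(29,50),None,'pad3')
    rect(P,(550,650,-390,-280),(142,180),None,'handle')
    rect(P,(530,660,-400,-260),(84,96),None,'stand')
    rect(P,(530,660,-400,-260),(97,103),None,'collar')
    rect(P,(420,520,-500,-390),(50,80),(H>20)&(H<35)&(S>150),'button')
    rect(P,(290,460,-390,-240),(44,60),(H>45)&(H<90),'bin')
    m=((P[...,2]>48)&(P[...,2]<66)&(P[...,0]>300)&(P[...,0]<750)&(P[...,1]>180)&(P[...,1]<450)).astype(np.uint8)
    k,l=cv2.connectedComponents(m)
    for j in range(1,k):
        p=P[l==j]
        if len(p)>25:
            c,r=cv2.minEnclosingCircle(p[:,:2].astype(np.float32)); print('shade?',len(p),np.round(c,1),round(r,1),np.round(p[:,2].mean(),1))
    print(lm('shade1_mid',n),lm('shade2_mid',n))
st()
E
```

```text
top
offcut 211 c [607.   82.9] sz [27.8 80.4] ang 44.4 mean [606.2  82.6  41.5] z98 46.0
seat0 293 c [592.4 114. ] sz [75.9 73.6] ang 36.8 mean [590.  119.   16.5] z98 21.5
seat1 451 c [573.   28.8] sz [78.8 78.5] ang 20.0 mean [572.5  28.5  16.6] z98 20.9
seat2 449 c [552.9 -53.3] sz [76.2 77.4] ang 25.1 mean [552.6 -53.2  16.6] z98 21.6
pad1 61 c [665.9 117.5] sz [46.2 59.8] ang 10.1 mean [667.8 118.1  23.7] z98 29.5
pad2 53 c [618.  -95.6] sz [22.4 23.2] ang 3.3 mean [618.1 -94.9  29.9] z98 34.3
pad3 54 c [499.2  48.1] sz [23.  24.3] ang 46.9 mean [499.6  47.5  35.6] z98 40.2
handle 112 c [ 595.2 -327.3] sz [28.2 27.7] ang 3.9 mean [ 593.5 -326.4  159.5] z98 166.3
stand 613 c [ 596.3 -328.6] sz [91.1 91.9] ang 9.4 mean [ 592.8 -325.1   90.6] z98 95.1
collar 48 c [ 594.1 -334.2] sz [68.2 59.1] ang 83.5 mean [ 587.5 -322.2   99.1] z98 101.9
button 81 c [ 471.7 -448.1] sz [29.9 28.9] ang 28.1 mean [ 471.1 -447.4   61.2] z98 65.7
bin 255 c [ 377.8 -314. ] sz [111.5 140.3] ang 87.8 mean [ 377.4 -316.7   50.1] z98 54.4
shade? 49 [708.5 428.5] 32.3 57.4
shade? 46 [663.7 333.3] 19.7 59.2

[... 1002 characters left out ...]
[ 600.5 -323.5] sz [38.1 46.8] ang 42.8 mean [ 603.4 -323.7   99.1] z98 102.5
button 41 c [ 470.2 -443.6] sz [20.3 30.4] ang 70.0 mean [ 473.5 -444.5   60.3] z98 64.6
bin 229 c [ 377.  -315.8] sz [115.6 145.3] ang 88.6 mean [ 386.1 -311.5   49.1] z98 53.4
shade? 124 [373.6 328.6] 33.1 54.4
shade? 114 [488.1 429.4] 32.2 54.4
shade? 143 [537.3 318.2] 31.6 54.2
shade? 75 [667.6 333.3] 19.6 57.0
shade? 53 [690.8 432.7] 19.0 56.7
shade? 34 [733.9 412.2] 17.2 56.1
[([371.8, 325.5, 23.1], 0.72), ([545.3, -57.3, 14.1], 0.33)] [([490.3, 432.7, 25.0], 0.97)]
t 1.7 tcp [ 256.5 -624.3  213.5] xaxis [ 0.925  0.38  -0.   ] y [ 0.38  -0.925 -0.   ] z [-0.  0. -1.] w 93.78643394307417 F [ 0.8 -0.1  0.6] 0.0
```

```bash
cat > plan.py <<'E'
import sys; from h import *
# plan.py x y z yaw_of_tool_y(deg world) opening n
def plan(g,yaw,op,n):
    o=bot.get_obs(); p=np.array(o['tcp_pos']);M=q(o['tool_rot']).as_matrix()
    a=np.degrees(np.arctan2(M[1,1],M[0,1]))
    if yaw is None: yaw=a
    turn=-(yaw-a); g=np.array(g,float)
    rows=[]
    for i in range(n):
        s=np.round(M.T@((g-p)/(n-i)),1); t=round(turn/(n-i),2)
        rows.append([s.tolist(),t,op]); p=p+M@s; turn-=t
        M=M@R.from_euler('z',t,degrees=True).as_matrix()
    print(str(rows).replace(' ',''))
if __name__=='__main__':
    st(); a=sys.argv[1:]
    plan([float(v) for v in a[:3]],None if a[3]=='-' else float(a[3]),float(a[4]),int(a[5]))
E
python3 plan.py 606.5 82 200 44.4 0.28 24; python3 -c "
from h import *;print(bot.get_obs()['joint_pos'])"
```

```text
t 1.7 tcp [ 256.5 -624.3  213.5] xaxis [ 0.925  0.38  -0.   ] y [ 0.38  -0.925 -0.   ] z [-0.  0. -1.] w 93.78643394307417 F [ 0.8 -0.1  0.6] 0.0
[[[24.7,-21.7,0.6],np.float64(-4.67),0.28],[[26.4,-19.6,0.6],np.float64(-4.67),0.28],[[27.9,-17.4,0.6],np.float64(-4.67),0.28],[[29.2,-15.1,0.6],np.float64(-4.67),0.28],[[30.3,-12.6,0.6],np.float64(-4.67),0.28],[[31.2,-10.1,0.6],np.float64(-4.67),0.28],[[32.0,-7.6,0.5],np.float64(-4.67),0.28],[[32.5,-4.9,0.6],np.float64(-4.67),0.28],[[32.8,-2.3,0.5],np.float64(-4.67),0.28],[[32.8,0.4,0.6],np.float64(-4.67),0.28],[[32.7,3.1,0.5],np.float64(-4.67),0.28],[[32.3,5.7,0.6],np.float64(-4.67),0.28],[[31.8,8.4,0.5],np.float64(-4.67),0.28],[[31.0,10.9,0.6],np.float64(-4.67),0.28],[[30.0,13.4,0.5],np.float64(-4.67),0.28],[[28.8,15.8,0.6],np.float64(-4.67),0.28],[[27.4,18.1,0.5],np.float64(-4.67),0.28],[[25.8,20.2,0.6],np.float64(-4.67),0.28],[[24.1,22.3,0.5],np.float64(-4.67),0.28],[[22.2,24.2,0.6],np.float64(-4.67),0.28],[[20.2,25.9,0.5],np.float64(-4.67),0.28],[[18.0,27.5,0.6],np.float64(-4.67),0.28],[[15.7,28.8,0.5],np.float64(-4.66),0.28],[[13.3,30.0,0.6],np.float64(-4.67),0.28]]
[ 1.03150599  0.426103    0.0738885   1.60599524 -0.03405612  1.11079291
 -0.06711526]
```

carry_out:
  increments:
    - [[25, -22, 0.5], -4.7, 0.28]
    - [[26, -20, 0.5], -4.7, 0.28]
    - [[28, -17, 0.5], -4.7, 0.28]
    - [[29, -15, 0.5], -4.7, 0.28]
    - [[30, -13, 0.5], -4.7, 0.28]
    - [[31, -10, 0.5], -4.7, 0.28]
    - [[32, -8, 0.5], -4.7, 0.28]
    - [[32, -5, 0.5], -4.7, 0.28]
    - [[33, -2, 0.5], -4.7, 0.28]
    - [[33, 0, 0.5], -4.7, 0.28]
    - [[33, 3, 0.5], -4.7, 0.28]
    - [[32, 6, 0.5], -4.7, 0.28]

```text
t: 2.9
tcp_pos: [429.8, -269.2, 207.7]
tool_rot: [0.0, 0.772, 0.636, 0.0]
wrist_force: [0.1, -1.4, -0.2]
gripper_width: 60.2
gripper_force: 0.0
```

carry_out:
  increments:
    - [[32, 8, 0.5], -4.7, 0.28]
    - [[31, 11, 0.5], -4.7, 0.28]
    - [[30, 13, 0.5], -4.7, 0.28]
    - [[29, 16, 0.5], -4.7, 0.28]
    - [[27, 18, 0.5], -4.7, 0.28]
    - [[26, 20, 0.5], -4.7, 0.28]
    - [[24, 22, 0.5], -4.7, 0.28]
    - [[22, 24, 0.5], -4.7, 0.28]
    - [[20, 26, 0.5], -4.7, 0.28]
    - [[18, 27, 0.5], -4.7, 0.28]
    - [[16, 29, 0.5], -4.7, 0.28]
    - [[13, 30, 0.5], -4.7, 0.28]

```text
t: 4.1
tcp_pos: [600.5, 84.9, 201.6]
tool_rot: [0.0, 0.38, 0.925, 0.0]
wrist_force: [-0.7, -0.8, 0.6]
gripper_width: 60.0
gripper_force: 0.0
```

```bash
python3 - <<'E'
from m import *
st()
im,d=save('wrist','w1.png');P=cloud('wrist',d)
h=cv2.cvtColor(im,cv2.COLOR_RGB2HSV);H,S=h[...,0],h[...,1]
rect(P,(550,670,20,150),(33,50),None,'offcut')
for i,(x,y) in enumerate([(590,113),(571,28),(551,-54)]):
    rect(P,(x-45,x+45,y-45,y+45),(8,24),(H>45)&(H<90)&(S>100),'seat%d'%i)
rect(P,(655,695,95,145),(20,40),None,'pad1'); rect(P,(595,645,-120,-70),(24,45),None,'pad2');rect(P,(475,525,20,75),(29,50),None,'pad3')
E
python3 plan.py 606.5 82 27 44.4 0.28 6
```

```text
t 4.1 tcp [600.5  84.9 201.6] xaxis [-0.711  0.703 -0.   ] y [0.703 0.711 0.   ] z [ 0. -0. -1.] w 60.04843723335833 F [-0.7 -0.8  0.6] 0.0
offcut 1508 c [607.7  88.5] sz [26.2 79.5] ang 43.4 mean [606.6  89.4  40.9] z98 42.1
seat0 2461 c [593.5 112.4] sz [77.7 88.8] ang 1.0 mean [590.7 121.7  15.7] z98 17.0
seat1 3011 c [573.3  27. ] sz [92.6 77.7] ang 86.3 mean [572.6  33.2  15.3] z98 16.5
seat2 2284 c [554.5 -47.4] sz [77.7 76.7] ang 1.7 mean [554.3 -46.2  15. ] z98 16.2
pad1 344 c [679.8 118.7] sz [24.3 47.1] ang 51.8 mean [672.3 124.1  23. ] z98 24.3
pad2 none
pad3 390 c [501.2  52. ] sz [24.8 26. ] ang 28.7 mean [501.4  52.8  34.6] z98 35.8
t 4.15 tcp [601.7  90.5 201.7] xaxis [-0.718  0.696  0.001] y [0.696 0.718 0.003] z [ 0.001  0.003 -1.   ] w 60.12532684792034 F [-2.3  4.4 -0.5] 0.0
[[[-1.6,-0.5,29.1],np.float64(0.25),0.28],[[-1.6,-0.5,29.1],np.float64(0.24),0.28],[[-1.6,-0.5,29.1],np.float64(0.25),0.28],[[-1.6,-0.5,29.1],np.float64(0.24),0.28],[[-1.6,-0.6,29.1],np.float64(0.25),0.28],[[-1.6,-0.5,29.1],np.float64(0.24),0.28]]
```

View pics/w1.png

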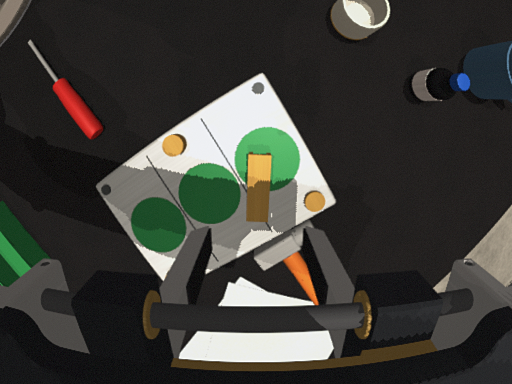

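The wrist view shows the offcut at (258,190) with clear space on both sides. The arm was still settling, so I'll let it stop and measure again.

carry_out:
  increments:
    - [[0, 0, 0], 0, 0.28]
    - [[0, 0, 0], 0, 0.28]
    - [[0, 0, 0], 0, 0.28]

```text
t: 4.45
tcp_pos: [599.8, 82.5, 201.5]
tool_rot: [0.0, 0.383, 0.924, -0.0]
wrist_force: [0.2, -0.9, 0.4]
gripper_width: 60.2
gripper_force: 0.0
```

```bash
cat > w.py <<'E'
from m import *
def pads():
    im,d=bot.get_image('wrist');P=cloud('wrist',d)
    h=cv2.cvtColor(im,cv2.COLOR_RGB2HSV);H,S=h[...,0],h[...,1]
    rect(P,(550,670,20,150),(33,50),None,'offcut')
    for i,(x,y) in enumerate([(590,113),(571,28),(551,-54)]):
        rect(P,(x-45,x+45,y-45,y+45),(8,24),(H>45)&(H<90)&(S>100),'seat%d'%i)
    br=(H>10)&(H<28)&(S>100)
    for n,b,z in [('pad1',(655,690,100,140),(20,40)),('pad2',(595,645,-120,-70),(24,45)),('pad3',(475,525,20,75),(29,50))]: rect(P,b,z,br,n)
    return im,d,P
E
python3 -c "
from w import *;pads()"
python3 plan.py 606.5 82.5 27 44 0.28 6
```

```text
offcut 1507 c [606.4  82.3] sz [26.1 79.7] ang 42.9 mean [605.4  83.4  40.9] z98 42.2
seat0 2336 c [591.4 113.6] sz [77.5 74.3] ang 26.0 mean [590.4 118.2  15.7] z98 16.9
seat1 2907 c [572.1  27.4] sz [77.8 84.5] ang 8.6 mean [571.6  29.7  15.5] z98 16.8
seat2 2297 c [552.  -53.4] sz [78.3 78.3] ang 25.0 mean [551.8 -51.7  15.5] z98 16.7
pad1 320 c [671.  118.3] sz [25.3 24.1] ang 1.5 mean [670.3 118.5  23. ] z98 24.2
pad2 none
pad3 377 c [499.5  47.6] sz [24.7 24.9] ang 45.6 mean [499.7  48.   34.8] z98 36.2
t 4.5 tcp [599.8  82.5 201.6] xaxis [-0.707  0.707 -0.001] y [ 0.707  0.707 -0.   ] z [ 0.    -0.001 -1.   ] w 60.233995709828335 F [-0.1 -0.1  0. ] 0.0
[[[-0.8,0.8,29.1],np.float64(0.17),0.28],[[-0.8,0.8,29.1],np.float64(0.17),0.28],[[-0.8,0.8,29.1],np.float64(0.17),0.28],[[-0.7,0.8,29.1],np.float64(0.17),0.28],[[-0.8,0.8,29.1],np.float64(0.17),0.28],[[-0.7,0.8,29.1],np.float64(0.17),0.28]]
```

carry_out:
  increments:
    - [[-1, 1, 30], 0.5, 0.28]
    - [[-1, 1, 30], 0.5, 0.28]
    - [[-1, 1, 30], 0, 0.28]
    - [[-1, 1, 30], 0, 0.28]
    - [[-0.6, 0.7, 27], 0, 0.28]
    - [[0, 0, 18], 0, 0.28]
    - [[0, 0, 9], 0, 0.28]
    - [[0, 0, 0], 0, 0.28]
    - [[0, 0, 0], 0, 0.28]
  squeeze: 30

```text
t: 5.4
tcp_pos: [607.1, 83.8, 28.5]
tool_rot: [0.0, 0.39, 0.921, 0.0]
wrist_force: [0.8, -0.1, 0.8]
gripper_width: 59.9
gripper_force: 0.0
```

carry_out:
  increments:
    - [[0, 0, 0], 0, -1]
    - [[0, 0, 0], 0, -1]
    - [[0, 0, 0], 0, -1]
    - [[0, 0, 0], 0, -1]
    - [[0, 0, 0], 0, -1]
    - [[0, 0, 0], 0, -1]
    - [[0, 0, -10], 0, -1]
    - [[0, 0, -30], 0, -1]
    - [[0, 0, -40], 0, -1]
    - [[0, 0, -40], 0, -1]
    - [[0, 0, -20], 0, -1]
    - [[0, 0, 0], 0, -1]

```text
t: 6.6
tcp_pos: [608.0, 84.3, 171.2]
tool_rot: [0.002, 0.39, 0.921, 0.001]
wrist_force: [0.5, -0.3, -2.2]
gripper_width: 25.7
gripper_force: 30.0
```

```bash
python3 plan.py 377.5 -314.5 150 -3 -1 20 | sed 's/np.float64//g'
```

```text
t 6.6 tcp [608.   84.3 171.2] xaxis [-0.696  0.718 -0.003] y [0.718 0.696 0.004] z [ 0.005  0.001 -1.   ] w 25.71696027850021 F [ 0.5 -0.3 -2.2] 29.975699856877327
[[[-6.3,-22.2,1.0],(2.36),-1.0],[[-7.2,-21.9,1.0],(2.36),-1.0],[[-8.1,-21.6,1.0],(2.36),-1.0],[[-9.0,-21.2,1.0],(2.36),-1.0],[[-9.8,-20.8,1.0],(2.36),-1.0],[[-10.7,-20.4,1.0],(2.36),-1.0],[[-11.5,-19.9,1.0],(2.35),-1.0],[[-12.3,-19.5,1.0],(2.36),-1.0],[[-13.1,-18.9,1.0],(2.35),-1.0],[[-13.9,-18.4,1.0],(2.36),-1.0],[[-14.6,-17.8,1.0],(2.35),-1.0],[[-15.3,-17.2,1.0],(2.36),-1.0],[[-16.0,-16.5,1.0],(2.35),-1.0],[[-16.7,-15.9,1.0],(2.36),-1.0],[[-17.4,-15.2,1.0],(2.35),-1.0],[[-17.9,-14.4,1.0],(2.36),-1.0],[[-18.5,-13.7,1.0],(2.35),-1.0],[[-19.1,-12.9,0.9],(2.36),-1.0],[[-19.6,-12.1,1.0],(2.35),-1.0],[[-20.1,-11.3,0.9],(2.36),-1.0]]
```

carry_out:
  increments:
    - [[-6, -22, 1], 2.4, -1]
    - [[-7, -22, 1], 2.4, -1]
    - [[-8, -22, 1], 2.4, -1]
    - [[-9, -21, 1], 2.4, -1]
    - [[-10, -21, 1], 2.4, -1]
    - [[-11, -20, 1], 2.4, -1]
    - [[-12, -20, 1], 2.4, -1]
    - [[-12, -19, 1], 2.4, -1]
    - [[-13, -19, 1], 2.4, -1]
    - [[-14, -18, 1], 2.4, -1]
    - [[-15, -18, 1], 2.4, -1]
    - [[-15, -17, 1], 2.4, -1]

```text
t: 7.8
tcp_pos: [466.9, -156.3, 155.3]
tool_rot: [-0.0, 0.608, 0.794, -0.0]
wrist_force: [0.8, 0.2, -1.5]
gripper_width: 25.7
gripper_force: 30.0
```

carry_out:
  increments:
    - [[-16, -16, 1], 2.3, -1]
    - [[-17, -16, 1], 2.3, -1]
    - [[-17, -15, 1], 2.3, -1]
    - [[-18, -14, 1], 2.3, -1]
    - [[-18, -14, 1], 2.3, -1]
    - [[-19, -13, 1], 2.3, -1]
    - [[-20, -12, 1], 2.3, -1]
    - [[-20, -11, 1], 2.3, -1]
    - [[0, 0, 0], 0, -1]
    - [[0, 0, 0], 0, -1]

```text
t: 8.8
tcp_pos: [375.4, -314.1, 147.4]
tool_rot: [-0.0, 0.726, 0.687, 0.0]
wrist_force: [0.4, 0.9, -1.3]
gripper_width: 25.8
gripper_force: 30.0
```

```bash
python3 plan.py 377.5 -314.5 24 -3 -1 5 | sed 's/np.float64//g'
```

```text
t 8.8 tcp [ 375.4 -314.1  147.4] xaxis [0.055 0.998 0.   ] y [ 0.998 -0.055 -0.   ] z [-0.  0. -1.] w 25.791752727807285 F [ 0.4  0.9 -1.3] 29.975830614566803
[[[-0.1,0.4,24.7],(-0.03),-1.0],[[-0.1,0.4,24.7],(-0.04),-1.0],[[-0.0,0.5,24.7],(-0.03),-1.0],[[-0.1,0.4,24.6],(-0.04),-1.0],[[-0.0,0.5,24.7],(-0.03),-1.0]]
```

carry_out:
  increments:
    - [[0, 0.5, 25], 0, -1]
    - [[0, 0.5, 25], 0, -1]
    - [[0, 0.5, 25], 0, -1]
    - [[0, 0.5, 25], 0, -1]
    - [[0, 0.5, 23], 0, -1]
    - [[0, 0, 0], 0, -1]
    - [[0, 0, 0], 0, -1]
    - [[0, 0, 0], 0, 0.28]
    - [[0, 0, 0], 0, 0.28]
    - [[0, 0, 0], 0, 0.28]
    - [[0, 0, 0], 0, 0.28]
    - [[0, 0, 0], 0, 0.28]

```text
t: 10.0
tcp_pos: [378.4, -313.7, 24.8]
tool_rot: [0.0, 0.726, 0.688, 0.0]
wrist_force: [-0.2, -0.1, -0.3]
gripper_width: 59.2
gripper_force: 0.0
```

carry_out:
  increments:
    - [[0, 0, -20], 0, 0.28]
    - [[0, 0, -40], 0, 0.28]
    - [[0, 0, -45], 0, 0.28]
    - [[0, 0, -45], 0, 0.28]
    - [[0, 0, -45], 0, 0.28]
    - [[0, 0, -40], 0, 0.28]
    - [[0, 0, 0], 0, 0.28]
    - [[0, 0, 0], 0, 0.28]

```text
t: 10.8
tcp_pos: [378.4, -313.7, 260.2]
tool_rot: [0.001, 0.726, 0.688, 0.0]
wrist_force: [0.3, -0.1, -0.2]
gripper_width: 60.3
gripper_force: 0.0
```

```bash
python3 - <<'E'
from m import *
im,d=save('wrist','w2.png');P=cloud('wrist',d)
rect(P,(310,450,-380,-250),(8,48),None,'inbin'); rect(P,(300,460,-390,-240),(44,60),None,'binrim')
print(lm('offcut_mid','wrist'))
E
python3 plan.py 595 -328 255 9.4 0.28 8 | sed 's/np.float64//g'
```

```text
inbin 2761 c [ 377.3 -313.3] sz [111.2 138.5] ang 87.9 mean [ 380.4 -322.7   29.8] z98 47.3
binrim 1278 c [ 376.1 -313.4] sz [110.2 141.8] ang 87.1 mean [ 374.5 -314.1   48.4] z98 50.1
[([380.2, -310.2, 16.0], 0.95)]
t 10.9 tcp [ 377.7 -313.2  258.5] xaxis [0.054 0.999 0.001] y [ 0.999 -0.054 -0.001] z [-0.001  0.001 -1.   ] w 60.11069621973633 F [ 0.1 -0.1 -0.1] 0.0
[[[-0.4,27.2,0.4],(-1.56),0.28],[[-1.1,27.2,0.4],(-1.56),0.28],[[-1.9,27.2,0.4],(-1.56),0.28],[[-2.6,27.1,0.4],(-1.56),0.28],[[-3.3,27.0,0.4],(-1.56),0.28],[[-4.1,26.9,0.4],(-1.56),0.28],[[-4.8,26.8,0.4],(-1.56),0.28],[[-5.6,26.7,0.4],(-1.55),0.28]]
```

Offcut is in the bin. Now to the probe.

carry_out:
  increments:
    - [[0, 27, 0], -1.6, 0.28]
    - [[-1, 27, 0], -1.6, 0.28]
    - [[-2, 27, 0], -1.6, 0.28]
    - [[-3, 27, 0], -1.6, 0.28]
    - [[-3, 27, 0], -1.6, 0.28]
    - [[-4, 27, 0], -1.6, 0.28]
    - [[-5, 27, 0], -1.6, 0.28]
    - [[-6, 27, 0], -1.6, 0.28]
    - [[0, 0, 0], 0, 0.28]
    - [[0, 0, 0], 0, 0.28]
    - [[0, 0, 0], 0, 0.28]

```text
t: 12.0
tcp_pos: [594.7, -328.0, 258.5]
tool_rot: [-0.001, 0.645, 0.764, -0.0]
wrist_force: [0.3, -0.8, 0.8]
gripper_width: 59.9
gripper_force: 0.0
```

Run:
```python
from m import *
st()
im,d=save('wrist','w2.png');P=cloud('wrist',d)
rect(P,(560,630,-370,-290),(157,170),None,'handletop')
rect(P,(530,660,-400,-260),(87,94),None,'stand')
print(lm('probe_grip','wrist'),lm('stand_hole','wrist'))
```

```text
t 12.0 tcp [ 594.7 -328.   258.5] xaxis [-0.168  0.986  0.001] y [ 0.986  0.168 -0.002] z [-0.002  0.001 -1.   ] w 59.90629043371244 F [ 0.3 -0.8  0.8] 0.0
handletop 801 c [ 595.6 -328.6] sz [27.9 28.1] ang 4.5 mean [ 595.4 -327.4  161.9] z98 165.2
stand 3943 c [ 595.7 -328.9] sz [91.3 89.3] ang 9.6 mean [ 595.1 -324.3   90.4] z98 91.6
[([593.5, -331.8, 130.7], 0.7)] []
```

View pics/w2.png

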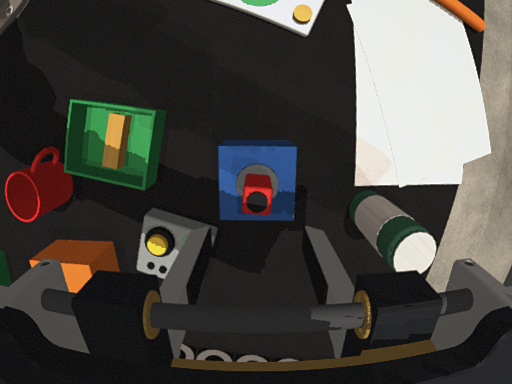

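The probe's red handle (257,192) lies centred between the fingers, turned about 5° from world, and the offcut is in the bin at (117,140). I'll grip the handle.

carry_out:
  increments:
    - [[-0.6, 0.7, 40], 4.7, 0.28]
    - [[0, 0, 40], 0, 0.28]
    - [[0, 0, 30], 0, 0.28]
    - [[0, 0, 18], 0, 0.28]
    - [[0, 0, 9], 0, 0.28]
    - [[0, 0, 0], 0, 0.28]
    - [[0, 0, 0], 0, -1]
    - [[0, 0, 0], 0, -1]
    - [[0, 0, 0], 0, -1]
    - [[0, 0, 0], 0, -1]
    - [[0, 0, 0], 0, -1]
    - [[0, 0, 0], 0, -1]
  squeeze: 45

```text
t: 13.35
tcp_pos: [596.5, -328.6, 123.0]
tool_rot: [0.0, 0.675, 0.737, 0.0]
wrist_force: [-2.1, 0.7, 6.2]
gripper_width: 27.9
gripper_force: 45.0
```

Run:
```python
from m import *
st()
im,d=bot.get_image('wrist');P=cloud('wrist',d)
rect(P,(560,630,-370,-290),(157,170),None,'handletop')
```

```text
t 13.35 tcp [ 596.5 -328.6  123. ] xaxis [-0.088  0.996 -0.   ] y [0.996 0.088 0.   ] z [ 0. -0. -1.] w 27.872829993568736 F [-2.1  0.7  6.2] 45.00170052051544
handletop 3090 c [ 597.3 -328.3] sz [52.8 27.9] ang 4.0 mean [ 597.1 -324.7  162. ] z98 167.5
```

carry_out:
  increments:
    - [[0, 0, -10], 0, -1]
    - [[0, 0, -25], 0, -1]
    - [[0, 0, -30], 0, -1]
    - [[0, 0, -30], 0, -1]
    - [[0, 0, -20], 0, -1]
    - [[0, 0, 0], 0, -1]
    - [[0, 0, 0], 0, -1]

```text
t: 14.1
tcp_pos: [596.3, -328.3, 237.4]
tool_rot: [0.0, 0.675, 0.737, 0.0]
wrist_force: [-0.6, -0.0, -2.1]
gripper_width: 27.5
gripper_force: 45.0
```

```bash
python3 plan.py 670.4 117.7 165 - -1 16 | sed 's/np.float64//g'
```

```text
t 14.1 tcp [ 596.3 -328.3  237.4] xaxis [-0.088  0.996 -0.   ] y [0.996 0.088 0.   ] z [ 0. -0. -1.] w 27.50408830004288 F [-0.6 -0.  -2.1] 44.999443888664246
[[[27.4,7.1,4.5],(-0.0),-1.0],[[27.4,7.1,4.5],(0.0),-1.0],[[27.4,7.1,4.5],(0.0),-1.0],[[27.4,7.0,4.5],(0.0),-1.0],[[27.3,7.1,4.5],(0.0),-1.0],[[27.4,7.0,4.5],(0.0),-1.0],[[27.3,7.1,4.5],(0.0),-1.0],[[27.4,7.0,4.5],(0.0),-1.0],[[27.3,7.1,4.5],(0.0),-1.0],[[27.4,7.0,4.6],(0.0),-1.0],[[27.3,7.1,4.5],(0.0),-1.0],[[27.4,7.0,4.6],(0.0),-1.0],[[27.3,7.1,4.5],(0.0),-1.0],[[27.4,7.0,4.6],(0.0),-1.0],[[27.3,7.1,4.5],(0.0),-1.0],[[27.4,7.0,4.6],(0.0),-1.0]]
```

carry_out:
  increments:
    - [[27.4, 7, 4], 0, -1]
    - [[27.4, 7, 4], 0, -1]
    - [[27.4, 7, 4], 0, -1]
    - [[27.4, 7, 4], 0, -1]
    - [[27.4, 7, 4], 0, -1]
    - [[27.4, 7, 4], 0, -1]
    - [[27.4, 7, 4], 0, -1]
    - [[27.4, 7, 4], 0, -1]
    - [[27.4, 7, 4], 0, -1]
    - [[27.4, 7, 4], 0, -1]
    - [[27.4, 7, 4], 0, -1]
    - [[27.4, 7, 4], 0, -1]

```text
t: 15.3
tcp_pos: [650.5, 7.6, 187.7]
tool_rot: [-0.001, 0.675, 0.737, -0.001]
wrist_force: [0.1, 0.5, -2.6]
gripper_width: 27.7
gripper_force: 45.0
```

carry_out:
  increments:
    - [[27.4, 7, 4], 0, -1]
    - [[27.4, 7, 4], 0, -1]
    - [[27.4, 7, 4], 0, -1]
    - [[27.4, 7, 4], 0, -1]
    - [[0, 0, 0], 0, -1]
    - [[0, 0, 0], 0, -1]
    - [[0, 0, 0], 0, -1]
    - [[0, 0, 0], 0, -1]

```text
t: 16.1
tcp_pos: [669.5, 116.8, 173.2]
tool_rot: [-0.0, 0.676, 0.737, -0.0]
wrist_force: [0.0, -0.2, -1.7]
gripper_width: 27.7
gripper_force: 45.0
```

```bash
python3 - <<'E'
from w import *
st();im,d,P=pads(); cv2.imwrite('pics/w3.png',im[:,:,::-1])
E
python3 plan.py 670.4 117.7 140 - -1 3 | sed 's/np.float64//g'
```

```text
t 16.1 tcp [669.5 116.8 173.2] xaxis [-0.086  0.996 -0.   ] y [ 0.996  0.086 -0.   ] z [-0. -0. -1.] w 27.711736135986094 F [ 0.  -0.2 -1.7] 44.99940812587738
offcut none
seat0 3351 c [592.3 112. ] sz [77.6 78.4] ang 31.1 mean [593.  112.8  15.7] z98 16.9
seat1 2578 c [572.4  29.5] sz [78.  77.6] ang 33.1 mean [572.9  30.8  15.6] z98 16.8
seat2 none
pad1 384 c [670.8 120.4] sz [25.1 22.4] ang 0.9 mean [671.  119.9  23.1] z98 24.2
pad2 none
pad3 318 c [499.9  47.9] sz [26.2 25. ] ang 29.3 mean [500.7  48.6  34.5] z98 36.0
t 16.15 tcp [669.5 117.  173.4] xaxis [-0.086  0.996 -0.   ] y [ 0.996  0.086 -0.   ] z [-0. -0. -1.] w 27.588025199264443 F [-0.2  0.5 -2.6] 44.999409914016724
[[[0.2,0.3,11.1],(-0.0),-1.0],[[0.2,0.3,11.1],(0.0),-1.0],[[0.2,0.3,11.2],(0.0),-1.0]]
```

View pics/w3.png

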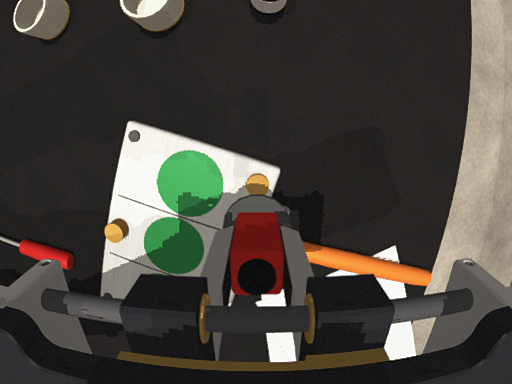

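The wrist view shows the probe held upright, with pad1 peeking out at (258,183). I'll descend to just above contact, then press slowly.

carry_out:
  increments:
    - [[0.4, 0.5, 14], 0, -1]
    - [[0.4, 0.5, 14], 0, -1]
    - [[0, 0, 10], 0, -1]
    - [[0, 0, 3], 0, -1]
    - [[0, 0, 0], 0, -1]
    - [[0, 0, 0], 0, -1]

```text
t: 16.75
tcp_pos: [670.7, 119.1, 132.7]
tool_rot: [0.0, 0.675, 0.737, 0.0]
wrist_force: [-0.4, 0.3, -1.0]
gripper_width: 27.7
gripper_force: 45.0
```

carry_out:
  increments:
    - [[0, 0, 1.5], 0, -1]
    - [[0, 0, 1.5], 0, -1]
    - [[0, 0, 1.5], 0, -1]
    - [[0, 0, 0], 0, -1]
    - [[0, 0, 0], 0, -1]

```text
t: 17.25
tcp_pos: [670.5, 119.0, 128.0]
tool_rot: [-0.0, 0.675, 0.737, 0.0]
wrist_force: [-0.2, -0.7, -2.5]
gripper_width: 27.3
gripper_force: 45.0
```

Run:
```python
from w import *
st();im,d,P=pads(); st()
```

```text
t 17.25 tcp [670.5 119.  128. ] xaxis [-0.088  0.996  0.   ] y [0.996 0.088 0.   ] z [ 0.  0. -1.] w 27.315866968075014 F [-0.2 -0.7 -2.5] 44.99941170215607
offcut none
seat0 4268 c [592.3 111.7] sz [78.2 78.2] ang 16.0 mean [593.  112.8  15.6] z98 16.7
seat1 2241 c [569.8  41.5] sz [78.4 54.9] ang 10.4 mean [572.   40.2  15.5] z98 16.6
seat2 none
pad1 168 c [670.  126.6] sz [23.2  9.4] ang 6.4 mean [670.1 126.6  22.8] z98 23.9
pad2 none
pad3 380 c [499.1  47.1] sz [27.5 24.7] ang 36.1 mean [500.9  48.7  34.3] z98 36.0
t 17.3 tcp [670.5 119.1 128.1] xaxis [-0.088  0.996  0.   ] y [0.996 0.088 0.   ] z [ 0.  0. -1.] w 27.59607145415019 F [ 1.2  0.7 -2.3] 44.99942064285278
```

carry_out:
  increments:
    - [[0, 0, 1.5], 0, -1]
    - [[0, 0, 1.5], 0, -1]
    - [[0, 0, 0], 0, -1]
    - [[0, 0, 0], 0, -1]
    - [[0, 0, 0], 0, -1]

```text
t: 17.8
tcp_pos: [670.5, 119.1, 125.1]
tool_rot: [0.0, 0.675, 0.737, 0.0]
wrist_force: [-0.1, -0.1, -0.1]
gripper_width: 27.5
gripper_force: 45.0
```

carry_out:
  increments:
    - [[0, 0, 1], 0, -1]
    - [[0, 0, 1], 0, -1]
    - [[0, 0, 0], 0, -1]
    - [[0, 0, 0], 0, -1]
    - [[0, 0, 0], 0, -1]

```text
t: 18.3
tcp_pos: [670.5, 119.0, 123.0]
tool_rot: [0.0, 0.675, 0.737, 0.0]
wrist_force: [0.6, -0.1, 0.4]
gripper_width: 28.4
gripper_force: 45.0
```

carry_out:
  increments:
    - [[0, 0, 0], 0, -1]

```text
t: 18.4
tcp_pos: [670.5, 119.1, 123.1]
tool_rot: [0.0, 0.675, 0.737, 0.0]
wrist_force: [0.4, -0.1, -0.1]
gripper_width: 28.1
gripper_force: 45.0
```

carry_out:
  increments:
    - [[0, 0, 0], 0, -1]

```text
t: 18.5
tcp_pos: [670.5, 119.1, 123.0]
tool_rot: [-0.0, 0.675, 0.737, 0.0]
wrist_force: [-0.0, 0.5, 0.1]
gripper_width: 27.6
gripper_force: 45.0
```

Contact force rose about 2 N, which means roughly 5 mm of spring travel. Now pad2.

carry_out:
  increments:
    - [[0, 0, -10], 0, -1]
    - [[0, 0, -20], 0, -1]
    - [[0, 0, -12], 0, -1]
    - [[0, 0, 0], 0, -1]

```text
t: 18.9
tcp_pos: [671.4, 119.3, 167.2]
tool_rot: [0.001, 0.675, 0.737, 0.001]
wrist_force: [-0.1, 0.3, -1.2]
gripper_width: 27.5
gripper_force: 45.0
```

```bash
python3 plan.py 618.8 -95.5 164 - -1 8 | sed 's/np.float64//g'
```

```text
t 18.9 tcp [671.4 119.3 167.2] xaxis [-0.088  0.996  0.   ] y [0.996 0.088 0.003] z [ 0.003  0.001 -1.   ] w 27.541878109731815 F [-0.1  0.3 -1.2] 44.99938666820526
[[[-26.2,-8.9,0.4],(-0.0),-1.0],[[-26.2,-8.9,0.4],(0.0),-1.0],[[-26.2,-8.9,0.4],(0.0),-1.0],[[-26.2,-8.9,0.3],(0.0),-1.0],[[-26.1,-8.9,0.4],(0.0),-1.0],[[-26.2,-8.9,0.3],(0.0),-1.0],[[-26.1,-8.9,0.4],(0.0),-1.0],[[-26.2,-9.0,0.3],(0.0),-1.0]]
```

carry_out:
  increments:
    - [[-26.1, -8.8, 0], 0, -1]
    - [[-26.1, -8.8, 0], 0, -1]
    - [[-26.1, -8.8, 0], 0, -1]
    - [[-26.1, -8.8, 0], 0, -1]
    - [[-26.1, -8.8, 0], 0, -1]
    - [[-26.1, -8.8, 0], 0, -1]
    - [[-26.1, -8.8, 0], 0, -1]
    - [[-26.1, -8.8, 0], 0, -1]
    - [[0, 0, 0], 0, -1]
    - [[0, 0, 0], 0, -1]
    - [[0, 0, 0], 0, -1]
    - [[0, 0, 0], 0, -1]

```text
t: 20.1
tcp_pos: [618.8, -94.0, 164.9]
tool_rot: [-0.0, 0.675, 0.738, 0.0]
wrist_force: [-0.3, -0.2, -1.9]
gripper_width: 27.9
gripper_force: 45.0
```

```bash
python3 - <<'E'
from w import *
st();im,d,P=pads()
E
python3 plan.py 618.8 -95.5 140 - -1 3 | sed 's/np.float64//g'
```

```text
t 20.1 tcp [618.8 -94.  164.9] xaxis [-0.089  0.996  0.   ] y [0.996 0.089 0.   ] z [-0.  0. -1.] w 27.917087501548888 F [-0.3 -0.2 -1.9] 44.999454617500305
offcut none
seat0 2058 c [593.2  92.6] sz [78.2 45.6] ang 4.4 mean [593.3  96.3  15.7] z98 17.0
seat1 4091 c [572.3  27.7] sz [77.7 86.4] ang 6.1 mean [572.2  28.4  15.7] z98 16.9
seat2 3859 c [551.5 -52.9] sz [78.1 78.9] ang 14.7 mean [552.4 -52.7  15.7] z98 16.9
pad1 293 c [671.6 113.5] sz [25.9 17.7] ang 11.8 mean [671.  114.2  23.1] z98 24.5
pad2 317 c [617.9 -90.7] sz [25. 17.] ang 8.4 mean [618.1 -91.   28.7] z98 29.9
pad3 467 c [499.1  47.1] sz [24.9 26.4] ang 59.4 mean [500.1  46.5  34.8] z98 36.3
t 20.15 tcp [618.8 -94.1 164.9] xaxis [-0.089  0.996  0.   ] y [ 0.996  0.089 -0.   ] z [-0.  0. -1.] w 27.831694383125363 F [ 0.4  0.6 -2.9] 44.99946355819702
[[[-0.5,-0.0,8.3],(-0.0),-1.0],[[-0.5,-0.1,8.3],(0.0),-1.0],[[-0.4,-0.0,8.3],(0.0),-1.0]]
```

Pad2 contact is expected at z = 134, so I'll press to about 129.

carry_out:
  increments:
    - [[-0.7, 0, 10], 0, -1]
    - [[-0.7, 0, 10], 0, -1]
    - [[0, 0, 6], 0, -1]
    - [[0, 0, 2], 0, -1]
    - [[0, 0, 2], 0, -1]
    - [[0, 0, 2], 0, -1]
    - [[0, 0, 1], 0, -1]
    - [[0, 0, 1], 0, -1]
    - [[0, 0, 0], 0, -1]
    - [[0, 0, 0], 0, -1]

```text
t: 21.15
tcp_pos: [618.9, -96.5, 131.2]
tool_rot: [0.0, 0.675, 0.737, 0.0]
wrist_force: [-0.5, 0.9, 0.3]
gripper_width: 28.0
gripper_force: 45.0
```

carry_out:
  increments:
    - [[0, 0, 1], 0, -1]
    - [[0, 0, 1], 0, -1]
    - [[0, 0, 0], 0, -1]

```text
t: 21.45
tcp_pos: [618.9, -96.5, 128.9]
tool_rot: [0.0, 0.675, 0.737, 0.0]
wrist_force: [1.3, -0.1, 0.1]
gripper_width: 28.1
gripper_force: 45.0
```

carry_out:
  increments:
    - [[0, 0, 0], 0, -1]

```text
t: 21.55
tcp_pos: [618.9, -96.5, 129.0]
tool_rot: [0.0, 0.675, 0.737, 0.0]
wrist_force: [-0.3, 0.9, -0.3]
gripper_width: 27.8
gripper_force: 45.0
```

carry_out:
  increments:
    - [[0, 0, 0], 0, -1]

```text
t: 21.65
tcp_pos: [618.8, -96.5, 129.0]
tool_rot: [0.0, 0.675, 0.737, 0.0]
wrist_force: [0.1, 0.7, -0.5]
gripper_width: 27.7
gripper_force: 45.0
```

carry_out:
  increments:
    - [[0, 0, -10], 0, -1]
    - [[0, 0, -16], 0, -1]
    - [[0, 0, -10], 0, -1]
    - [[0, 0, 0], 0, -1]

```text
t: 22.05
tcp_pos: [619.9, -96.7, 167.4]
tool_rot: [0.001, 0.675, 0.737, 0.001]
wrist_force: [0.9, 0.0, -1.5]
gripper_width: 27.8
gripper_force: 45.0
```

```bash
python3 plan.py 499.3 47.5 165 - -1 7 | sed 's/np.float64//g'
```

```text
t 22.05 tcp [619.9 -96.7 167.4] xaxis [-0.087  0.996 -0.001] y [0.996 0.087 0.003] z [ 0.003 -0.001 -1.   ] w 27.81799078930576 F [ 0.9  0.  -1.5] 44.99938666820526
[[[22.0,-15.4,0.3],(-0.0),-1.0],[[22.0,-15.3,0.3],(0.0),-1.0],[[22.0,-15.4,0.3],(0.0),-1.0],[[22.0,-15.3,0.3],(0.0),-1.0],[[22.1,-15.4,0.2],(0.0),-1.0],[[22.0,-15.3,0.3],(0.0),-1.0],[[22.1,-15.4,0.2],(0.0),-1.0]]
```

carry_out:
  increments:
    - [[22, -15.3, 0], 0, -1]
    - [[22, -15.3, 0], 0, -1]
    - [[22, -15.3, 0], 0, -1]
    - [[22, -15.3, 0], 0, -1]
    - [[22, -15.3, 0], 0, -1]
    - [[22, -15.3, 0], 0, -1]
    - [[22, -15.3, 0], 0, -1]
    - [[0, 0, 0], 0, -1]
    - [[0, 0, 0], 0, -1]
    - [[0, 0, 0], 0, -1]
    - [[0, 0, 0], 0, -1]

```text
t: 23.15
tcp_pos: [499.0, 46.8, 164.9]
tool_rot: [-0.0, 0.676, 0.737, 0.0]
wrist_force: [-0.1, 0.2, -0.9]
gripper_width: 28.0
gripper_force: 45.0
```

```bash
python3 plan.py 499.3 47.3 145 - -1 2 | sed 's/np.float64//g'
```

```text
t 23.15 tcp [499.   46.8 164.9] xaxis [-0.087  0.996  0.   ] y [ 0.996  0.087 -0.   ] z [-0.  0. -1.] w 27.980054867199247 F [-0.1  0.2 -0.9] 44.999438524246216
[[[0.2,0.2,10.0],(-0.0),-1.0],[[0.2,0.1,9.9],(0.0),-1.0]]
```

carry_out:
  increments:
    - [[0.4, 0.3, 10], 0, -1]
    - [[0, 0, 10], 0, -1]
    - [[0, 0, 2], 0, -1]
    - [[0, 0, 2], 0, -1]
    - [[0, 0, 2], 0, -1]
    - [[0, 0, 1], 0, -1]
    - [[0, 0, 1], 0, -1]
    - [[0, 0, 0], 0, -1]
    - [[0, 0, 0], 0, -1]

```text
t: 24.05
tcp_pos: [498.9, 47.9, 137.2]
tool_rot: [0.0, 0.675, 0.737, 0.0]
wrist_force: [-0.8, -0.5, -0.7]
gripper_width: 27.9
gripper_force: 45.0
```

carry_out:
  increments:
    - [[0, 0, 1], 0, -1]
    - [[0, 0, 1], 0, -1]
    - [[0, 0, 0], 0, -1]

```text
t: 24.35
tcp_pos: [498.9, 47.9, 135.0]
tool_rot: [0.0, 0.675, 0.737, 0.0]
wrist_force: [-0.4, 0.7, -0.4]
gripper_width: 28.1
gripper_force: 45.0
```

carry_out:
  increments:
    - [[0, 0, 0], 0, -1]

```text
t: 24.45
tcp_pos: [498.9, 47.9, 135.0]
tool_rot: [0.0, 0.675, 0.737, 0.0]
wrist_force: [-0.6, 0.4, -0.1]
gripper_width: 27.9
gripper_force: 45.0
```

carry_out:
  increments:
    - [[0, 0, 0], 0, -1]

```text
t: 24.55
tcp_pos: [498.9, 47.9, 135.1]
tool_rot: [0.0, 0.675, 0.737, 0.0]
wrist_force: [0.6, -0.3, 0.1]
gripper_width: 27.8
gripper_force: 45.0
```

carry_out:
  increments:
    - [[0, 0, -10], 0, -1]
    - [[0, 0, -30], 0, -1]
    - [[0, 0, -40], 0, -1]
    - [[0, 0, -22], 0, -1]
    - [[0, 0, 0], 0, -1]

```text
t: 25.05
tcp_pos: [500.3, 48.2, 240.6]
tool_rot: [0.002, 0.675, 0.737, 0.002]
wrist_force: [0.2, -0.1, -2.5]
gripper_width: 27.6
gripper_force: 45.0
```

```bash
python3 plan.py 596.4 -328.5 238 - -1 14 | sed 's/np.float64//g'
```

```text
t 25.05 tcp [500.3  48.2 240.6] xaxis [-0.088  0.996 -0.   ] y [0.996 0.088 0.005] z [ 0.005  0.    -1.   ] w 27.614340669554895 F [ 0.2 -0.1 -2.5] 44.99950110912323
[[[-27.4,4.5,0.2],(-0.0),-1.0],[[-27.4,4.5,0.2],(0.0),-1.0],[[-27.4,4.5,0.2],(0.0),-1.0],[[-27.4,4.5,0.2],(0.0),-1.0],[[-27.4,4.5,0.2],(0.0),-1.0],[[-27.4,4.5,0.2],(0.0),-1.0],[[-27.4,4.5,0.2],(0.0),-1.0],[[-27.4,4.5,0.2],(0.0),-1.0],[[-27.4,4.4,0.2],(0.0),-1.0],[[-27.4,4.5,0.2],(0.0),-1.0],[[-27.4,4.4,0.3],(0.0),-1.0],[[-27.4,4.5,0.2],(0.0),-1.0],[[-27.5,4.4,0.3],(0.0),-1.0],[[-27.4,4.5,0.2],(0.0),-1.0]]
```

carry_out:
  increments:
    - [[-27.4, 4.5, 0], 0, -1]
    - [[-27.4, 4.5, 0], 0, -1]
    - [[-27.4, 4.5, 0], 0, -1]
    - [[-27.4, 4.5, 0], 0, -1]
    - [[-27.4, 4.5, 0], 0, -1]
    - [[-27.4, 4.5, 0], 0, -1]
    - [[-27.4, 4.5, 0], 0, -1]
    - [[-27.4, 4.5, 0], 0, -1]
    - [[-27.4, 4.5, 0], 0, -1]
    - [[-27.4, 4.5, 0], 0, -1]
    - [[-27.4, 4.5, 0], 0, -1]
    - [[-27.4, 4.5, 0], 0, -1]

```text
t: 26.25
tcp_pos: [581.1, -275.9, 235.9]
tool_rot: [-0.001, 0.675, 0.737, -0.0]
wrist_force: [0.2, -0.3, -1.6]
gripper_width: 27.8
gripper_force: 45.0
```

carry_out:
  increments:
    - [[-27.4, 4.5, 0], 0, -1]
    - [[-27.4, 4.5, 0], 0, -1]
    - [[0, 0, 0], 0, -1]
    - [[0, 0, 0], 0, -1]
    - [[0, 0, 0], 0, -1]
    - [[0, 0, 0], 0, -1]

```text
t: 26.85
tcp_pos: [595.3, -327.5, 236.9]
tool_rot: [-0.0, 0.675, 0.738, 0.0]
wrist_force: [0.1, 0.1, -1.9]
gripper_width: 28.0
gripper_force: 45.0
```

```bash
python3 plan.py 596.4 -328.5 123.5 - -1 5 | sed 's/np.float64//g'
```

```text
t 26.85 tcp [ 595.3 -327.5  236.9] xaxis [-0.089  0.996  0.   ] y [ 0.996  0.089 -0.   ] z [-0.  0. -1.] w 27.996033703169363 F [ 0.1  0.1 -1.9] 44.9994421005249
[[[-0.2,0.2,22.7],(-0.0),-1.0],[[-0.2,0.2,22.7],(0.0),-1.0],[[-0.2,0.2,22.7],(0.0),-1.0],[[-0.2,0.2,22.7],(0.0),-1.0],[[-0.3,0.2,22.6],(0.0),-1.0]]
```

carry_out:
  increments:
    - [[-1, 1, 10], 0, -1]
    - [[0, 0, 25], 0, -1]
    - [[0, 0, 25], 0, -1]
    - [[0, 0, 25], 0, -1]
    - [[0, 0, 18], 0, -1]
    - [[0, 0, 7], 0, -1]
    - [[0, 0, 2], 0, -1]
    - [[0, 0, 0], 0, -1]
    - [[0, 0, 0], 0, -1]

```text
t: 27.75
tcp_pos: [596.8, -329.8, 126.0]
tool_rot: [0.001, 0.675, 0.737, 0.0]
wrist_force: [0.2, 0.4, -1.6]
gripper_width: 28.1
gripper_force: 45.0
```

carry_out:
  increments:
    - [[0, 0, 1], 0, -1]
    - [[0, 0, 0.5], 0, -1]
    - [[0, 0, 0], 0, -1]
    - [[0, 0, 0], 0, -1]
  squeeze: 10

```text
t: 28.15
tcp_pos: [596.3, -329.6, 123.6]
tool_rot: [0.0, 0.675, 0.737, 0.0]
wrist_force: [-0.1, -0.3, -1.3]
gripper_width: 27.8
gripper_force: 10.0
```

carry_out:
  increments:
    - [[0, 0, 0], 0, -0.2]
    - [[0, 0, 0], 0, 0.1]
    - [[0, 0, 0], 0, 0.28]
    - [[0, 0, 0], 0, 0.28]
    - [[0, 0, 0], 0, 0.28]
    - [[0, 0, -20], 0, 0.28]
    - [[0, 0, -40], 0, 0.28]
    - [[0, 0, -40], 0, 0.28]
    - [[0, 0, -30], 0, 0.28]
    - [[0, 0, 0], 0, 0.28]
    - [[0, 0, 0], 0, 0.28]
    - [[0, 0, 0], 0, 0.28]

```text
t: 29.35
tcp_pos: [595.8, -329.4, 252.3]
tool_rot: [-0.001, 0.675, 0.737, -0.0]
wrist_force: [-0.4, -0.9, -0.9]
gripper_width: 60.0
gripper_force: 0.0
```

```bash
python3 - <<'E'
from m import *
st()
im,d=save('wrist','w4.png');P=cloud('wrist',d)
rect(P,(560,630,-370,-290),(157,170),None,'handletop')
rect(P,(530,660,-400,-260),(87,94),None,'stand')
h=cv2.cvtColor(im,cv2.COLOR_RGB2HSV);H,S=h[...,0],h[...,1]
rect(P,(420,520,-500,-390),(50,80),(H>20)&(H<35)&(S>150),'button')
print(lm('set_button_top','wrist'),lm('probe_grip','wrist'))
E
python3 plan.py 471.5 -446.5 200 - -1 6 | sed 's/np.float64//g'
```

```text
t 29.35 tcp [ 595.8 -329.4  252.3] xaxis [-0.088  0.996  0.001] y [ 0.996  0.088 -0.001] z [-0.001  0.001 -1.   ] w 59.970563436618065 F [-0.4 -0.9 -0.9] 0.0
handletop 826 c [ 597.3 -329. ] sz [27.3 27.4] ang 5.0 mean [ 597.  -328.1  161.3] z98 164.5
stand 4074 c [ 595.5 -328.8] sz [90.6 90.1] ang 9.1 mean [ 594.6 -323.8   89.8] z98 91.0
button 361 c [ 469.7 -449. ] sz [33.3 30.9] ang 65.5 mean [ 471.8 -446.4   60. ] z98 62.7
[] [([595.5, -333.5, 125.8], 0.92)]
t 29.5 tcp [ 595.9 -329.4  252.3] xaxis [-0.088  0.996  0.001] y [ 0.996  0.088 -0.001] z [-0.002  0.001 -1.   ] w 60.395524794338016 F [ 0.9  0.5 -0.5] 0.0
[[[-17.6,-22.4,8.7],(-0.0),-1.0],[[-17.6,-22.4,8.7],(0.0),-1.0],[[-17.6,-22.3,8.7],(0.0),-1.0],[[-17.6,-22.4,8.8],(0.0),-1.0],[[-17.7,-22.3,8.7],(0.0),-1.0],[[-17.6,-22.4,8.8],(0.0),-1.0]]
```

View pics/w4.png

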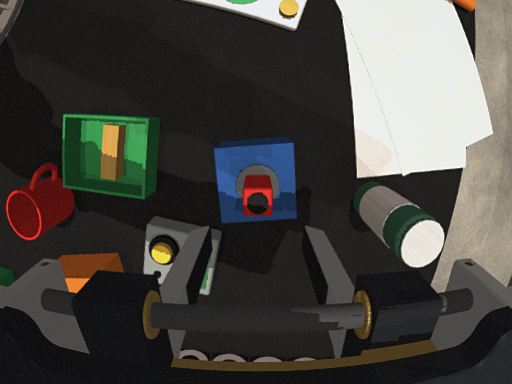

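The probe hangs in the stand at (257,195) and the fingers are clear of it. Next is the button at (162,252), with the fingers shut.

carry_out:
  increments:
    - [[-17.6, -22.4, 0], 0, -1]
    - [[-17.6, -22.4, 0], 0, -1]
    - [[-17.6, -22.4, 0], 0, -1]
    - [[-17.6, -22.4, 20], 0, -1]
    - [[-17.6, -22.4, 30], 0, -1]
    - [[-17.6, -22.4, 40], 0, -1]
    - [[0, 0, 40], 0, -1]
    - [[0, 0, 20], 0, -1]
    - [[0, 0, 0], 0, -1]
    - [[0, 0, 0], 0, -1]
    - [[0, 0, 0], 0, -1]

```text
t: 30.6
tcp_pos: [472.6, -446.9, 105.0]
tool_rot: [0.001, 0.675, 0.738, 0.0]
wrist_force: [-0.4, -0.4, 0.9]
gripper_width: 0.4
gripper_force: 0.0
```

```bash
python3 - <<'E'
from h import *
for n in('wrist','top','scene'):
    bot.get_image(n);print(lm('set_button_top',n))
E
python3 plan.py 471.7 -446.5 74 - -1 2 | sed 's/np.float64//g'
```

```text
[([468.3, -449.7, 59.0], 0.92)]
[([619.4, -95.8, 28.5], 0.71), ([550.0, -51.7, 19.7], 0.57), ([466.7, -445.0, 58.5], 0.54)]
[([471.7, -446.4, 61.2], 0.47)]
t 30.9 tcp [ 471.9 -446.7  104.1] xaxis [-0.088  0.996 -0.001] y [0.996 0.088 0.001] z [ 0.001 -0.001 -1.   ] w 0.2845697998204145 F [-0.2 -0.1  0.4] 0.0
[[[0.1,-0.1,15.1],(-0.0),-1.0],[[0.2,-0.1,15.0],(0.0),-1.0]]
```

carry_out:
  increments:
    - [[0, -1, 15], 0, -1]
    - [[0, 0, 15], 0, -1]
    - [[0, 0, 3], 0, -1]
    - [[0, 0, 2], 0, -1]
    - [[0, 0, 2], 0, -1]
    - [[0, 0, 0], 0, -1]
    - [[0, 0, 0], 0, -1]

```text
t: 31.6
tcp_pos: [470.8, -446.7, 66.8]
tool_rot: [0.0, 0.675, 0.737, 0.0]
wrist_force: [-1.4, 1.7, 3.5]
gripper_width: 0.3
gripper_force: 1.7
```

carry_out:
  increments:
    - [[0, 0, 2], 0, -1]
    - [[0, 0, 2], 0, -1]
    - [[0, 0, 0], 0, -1]
    - [[0, 0, 0], 0, -1]

```text
t: 32.0
tcp_pos: [471.0, -446.9, 64.0]
tool_rot: [0.001, 0.675, 0.737, -0.0]
wrist_force: [-6.4, 6.5, 23.2]
gripper_width: 0.6
gripper_force: 11.5
```

carry_out:
  increments:
    - [[0, 0, 0.7], 0, -1]
    - [[0, 0, 0], 0, -1]
    - [[0, 0, 0], 0, -1]

```text
t: 32.3
tcp_pos: [471.1, -447.0, 63.8]
tool_rot: [0.001, 0.675, 0.737, -0.0]
wrist_force: [-10.1, 8.3, 30.4]
gripper_width: 0.5
gripper_force: 15.2
```

Run:
```python
from h import *
st()
for n in('top','scene'):
    im,d=bot.get_image(n);P=cloud(n,d)
    h=cv2.cvtColor(im,cv2.COLOR_RGB2HSV);H,S=h[...,0],h[...,1]
    m=(np.abs(P[...,0]-471)<25)&(np.abs(P[...,1]+447)<25)&(H>20)&(H<35)&(S>150)&(P[...,2]<80)
    print(n,m.sum(),np.round(np.percentile(P[m][:,2],[10,50,90]),1) if m.any() else'')
```

```text
t 32.3 tcp [ 471.1 -447.    63.8] xaxis [-0.088  0.996 -0.001] y [0.996 0.088 0.001] z [ 0.001 -0.001 -1.   ] w 0.5280305803428557 F [-10.1   8.3  30.4] 15.2474519982934
top 23 [51.9 55.2 58.6]
scene 7 [51.6 54.2 56.1]
```

The button is at its hard stop, about 5.5 mm down. I'll lift off and move over the shades.

carry_out:
  increments:
    - [[0, 0, -5], 0, -1]
    - [[0, 0, -20], 2.3, -1]
    - [[0, 0, -40], 2.3, 0.98]
    - [[0, 0, -45], 2.3, 0.98]
    - [[0, 0, -45], 2.3, 0.98]
    - [[0, 0, -45], 2.3, 0.98]
    - [[0, 0, -20], 2.3, 0.98]
    - [[0, 0, 0], 2.3, 0.98]
    - [[0, 0, 0], 2.3, 0.98]
    - [[0, 0, 0], 0, 0.98]

```text
t: 33.4
tcp_pos: [470.9, -446.8, 281.9]
tool_rot: [0.0, 0.785, 0.62, 0.0]
wrist_force: [0.2, -0.1, -0.1]
gripper_width: 61.1
gripper_force: 0.0
```

```bash
python3 plan.py 480 340 280 -13.6 0.98 23 | cut -c1-400| sed 's/np.float64//g'
```

```text
t 33.4 tcp [ 470.9 -446.8  281.9] xaxis [ 0.232  0.973 -0.   ] y [ 0.973 -0.232  0.001] z [ 0.001 -0.    -1.   ] w 61.054588007045794 F [ 0.2 -0.1 -0.1] 0.0
[[[33.4,-7.5,0.1],(0.01),0.98],[[33.4,-7.6,0.1],(0.01),0.98],[[33.4,-7.6,0.1],(0.01),0.98],[[33.4,-7.6,0.1],(0.01),0.98],[[33.4,-7.6,0.1],(0.01),0.98],[[33.4,-7.6,0.1],(0.01),0.98],[[33.3,-7.6,0.1],(0.01),0.98],[[33.3,-7.6,0.1],(0.01),0.98],[[33.4,-7.6,0.0],(0.01),0.98],[[33.3,-7.6,0.1],(0.01),0.98]
```

carry_out:
  increments:
    - [[33.4, -7.6, 0], 0, 0.98]
    - [[33.4, -7.6, 0], 0, 0.98]
    - [[33.4, -7.6, 0], 0, 0.98]
    - [[33.4, -7.6, 0], 0, 0.98]
    - [[33.4, -7.6, 0], 0, 0.98]
    - [[33.4, -7.6, 0], 0, 0.98]
    - [[33.4, -7.6, 0], 0, 0.98]
    - [[33.4, -7.6, 0], 0, 0.98]
    - [[33.4, -7.6, 0], 0, 0.98]
    - [[33.4, -7.6, 0], 0, 0.98]
    - [[33.4, -7.6, 0], 0, 0.98]
    - [[33.4, -7.6, 0], 0, 0.98]

```text
t: 34.6
tcp_pos: [474.6, -34.3, 281.8]
tool_rot: [0.0, 0.784, 0.621, 0.0]
wrist_force: [0.9, -0.7, -1.3]
gripper_width: 92.8
gripper_force: 0.0
```

carry_out:
  increments:
    - [[33.4, -7.6, 0], 0, 0.98]
    - [[33.4, -7.6, 0], 0, 0.98]
    - [[33.4, -7.6, 0], 0, 0.98]
    - [[33.4, -7.6, 0], 0, 0.98]
    - [[33.4, -7.6, 0], 0, 0.98]
    - [[33.4, -7.6, 0], 0, 0.98]
    - [[33.4, -7.6, 0], 0, 0.98]
    - [[33.4, -7.6, 0], 0, 0.98]
    - [[33.4, -7.6, 0], 0, 0.98]
    - [[33.4, -7.6, 0], 0, 0.98]
    - [[0, 0, 0], 0, 0.98]
    - [[0, 0, 0], 0, 0.98]

```text
t: 35.8
tcp_pos: [477.7, 307.4, 281.4]
tool_rot: [-0.0, 0.784, 0.621, -0.0]
wrist_force: [-0.3, -0.4, -0.5]
gripper_width: 93.2
gripper_force: 0.0
```

```bash
cat > sh.py <<'E'
from w import *
def shades(n):
    im,d=bot.get_image(n);P=cloud(n,d)
    m=((P[...,2]>46)&(P[...,2]<78)&(P[...,0]>300)&(P[...,0]<640)&(P[...,1]>-120)&(P[...,1]<480)).astype(np.uint8)
    k,l=cv2.connectedComponents(m)
    for j in range(1,k):
        p=P[l==j]
        if len(p)>40:
            top=np.percentile(p[:,2],90)
            p=p[p[:,2]>top-5]
            c,r=cv2.minEnclosingCircle(p[:,:2].astype(np.float32)); print(n,len(p),np.round(c,1),round(r,1),'z',round(top,1))
    return im
E
python3 - <<'E'
from sh import *
st(); im=shades('wrist'); cv2.imwrite('pics/w5.png',im[:,:,::-1]); shades('top')
E
python3 plan.py 537 320 120 -13.6 0.98 6 | sed 's/np.float64//g'
```

```text
t 35.8 tcp [477.7 307.4 281.4] xaxis [0.229 0.973 0.   ] y [ 0.973 -0.229 -0.001] z [-0.001  0.    -1.   ] w 93.15962780508715 F [-0.3 -0.4 -0.5] 0.0
wrist 393 [488.1 430.4] 29.7 z 56.9
wrist 379 [536.8 321.1] 29.5 z 56.7
wrist 353 [373.5 326.8] 29.3 z 56.7
t 35.9 tcp [478.2 305.9 281.6] xaxis [ 0.232  0.973 -0.   ] y [ 0.973 -0.232  0.   ] z [-0. -0. -1.] w 92.81114350213686 F [ 0.7 -0.7 -1.4] 0.0
[[[4.6,9.0,26.9],(0.03),0.98],[[4.6,9.0,26.9],(0.04),0.98],[[4.6,9.0,27.0],(0.03),0.98],[[4.5,9.0,26.9],(0.04),0.98],[[4.6,8.9,27.0],(0.03),0.98],[[4.6,9.0,26.9],(0.04),0.98]]
```

View pics/w5.png

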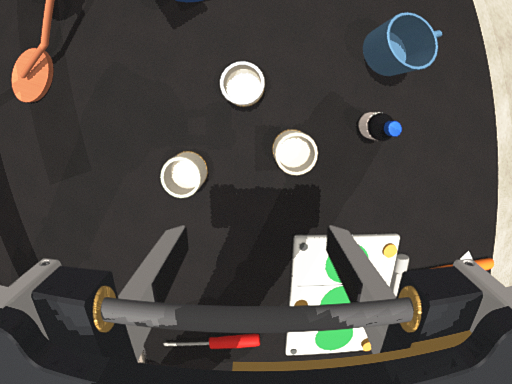

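All three shades stand upright, at (295,152), (242,84) and (183,175), with clear space around each. I'll take the first one.

carry_out:
  increments:
    - [[4.6, 9, 27], 0, 0.98]
    - [[4.6, 9, 27], 0, 0.98]
    - [[4.6, 9, 27], 0, 0.98]
    - [[4.6, 9, 27], 0, 0.98]
    - [[4.6, 9, 27], 0, 0.98]
    - [[4.6, 9, 27], 0, 0.98]
    - [[0, 0, 0], 0, 0.98]
    - [[0, 0, 0], 0, 0.98]
    - [[0, 0, 0], 0, 0.98]
  squeeze: 18

```text
t: 36.8
tcp_pos: [537.2, 321.2, 121.5]
tool_rot: [0.0, 0.785, 0.62, 0.001]
wrist_force: [0.5, -0.8, 0.4]
gripper_width: 93.0
gripper_force: 0.0
```

```bash
python3 -c "
from sh import *;shades('wrist')"
python3 plan.py 537 321 21 - 0.98 4 | sed 's/np.float64//g'
```

```text
wrist 1038 [487.8 431.1] 29.6 z 56.7
wrist 1017 [536.8 322.7] 29.6 z 56.6
wrist 757 [373.5 327.4] 29.6 z 56.4
t 36.85 tcp [537.2 321.4 121.5] xaxis [0.231 0.973 0.001] y [ 0.973 -0.231  0.002] z [ 0.002  0.001 -1.   ] w 92.97900032179652 F [-0.  -0.4 -0.4] 0.0
[[[-0.1,-0.1,25.1],(-0.0),0.98],[[-0.1,-0.1,25.1],(0.0),0.98],[[-0.2,-0.1,25.2],(0.0),0.98],[[-0.1,-0.0,25.1],(0.0),0.98]]
```

carry_out:
  increments:
    - [[0.5, 0, 25], 0, 0.98]
    - [[0.3, 0, 25], 0, 0.98]
    - [[0, 0, 25], 0, 0.98]
    - [[0, 0, 17], 0, 0.98]
    - [[0, 0, 8], 0, 0.98]
    - [[0, 0, 0], 0, 0.98]
    - [[0, 0, 0], 0, 0.98]
    - [[0, 0, 0], 0, 0.6]
    - [[0, 0, 0], 0, 0.4]
    - [[0, 0, 0], 0, 0.3]
    - [[0, 0, 0], 0, 0.2]
    - [[0, 0, 0], 0, 0.1]
  squeeze: 18

```text
t: 38.05
tcp_pos: [537.1, 322.1, 20.0]
tool_rot: [-0.0, 0.785, 0.62, 0.0]
wrist_force: [-1.5, 0.0, 3.6]
gripper_width: 60.0
gripper_force: 18.0
```

carry_out:
  increments:
    - [[0, 0, 0], 0, -1]
    - [[0, 0, 0], 0, -1]
    - [[0, 0, 0], 0, -1]
    - [[0, 0, -8], 0, -1]
    - [[0, 0, -20], 0, -1]
    - [[0, 0, -30], 0, -1]
    - [[0, 0, -30], 0, -1]
    - [[0, 0, -12], 0, -1]
    - [[0, 0, 0], 0, -1]
    - [[0, 0, 0], 0, -1]

```text
t: 39.05
tcp_pos: [536.8, 321.5, 118.9]
tool_rot: [0.0, 0.785, 0.62, -0.0]
wrist_force: [-0.5, -0.4, -2.2]
gripper_width: 59.6
gripper_force: 18.0
```

```bash
python3 plan.py 551.7 -53.8 121 -13.6 -1 15 | sed 's/np.float64//g'|cut -c1-300
```

```text
t 39.05 tcp [536.8 321.5 118.9] xaxis [ 0.231  0.973 -0.001] y [ 0.973 -0.231 -0.   ] z [-0.001 -0.001 -1.   ] w 59.62714084257492 F [-0.5 -0.4 -2.2] 17.999775856733322
[[[-24.1,6.8,-0.1],(0.01),-1.0],[[-24.1,6.8,-0.1],(0.02),-1.0],[[-24.1,6.8,-0.1],(0.01),-1.0],[[-24.1,6.8,-0.1],(0.02),-1.0],[[-24.1,6.8,-0.1],(0.01),-1.0],[[-24.1,6.8,-0.1],(0.02),-1.0],[[-24.1,6.8,-0.1],(0.01),-1.0],[[-24.1,6.8,-0.2],(0.02),-1.0],[[-24.1,6.8,-0.1],(0.01),-1.0],[[-24.1,6.8,-0.2],(0
```

carry_out:
  increments:
    - [[-24, 6.8, 0], 0, -1]
    - [[-24, 6.8, 0], 0, -1]
    - [[-24, 6.8, 0], 0, -1]
    - [[-24, 6.8, 0], 0, -1]
    - [[-24, 6.8, 0], 0, -1]
    - [[-24, 6.8, 0], 0, -1]
    - [[-24, 6.8, 0], 0, -1]
    - [[-24, 6.8, 0], 0, -1]
    - [[-24, 6.8, 0], 0, -1]
    - [[-24, 6.8, 0], 0, -1]
    - [[-24, 6.8, 0], 0, -1]
    - [[-24, 6.8, 0], 0, -1]

```text
t: 40.25
tcp_pos: [548.9, 21.8, 118.1]
tool_rot: [-0.001, 0.785, 0.62, -0.001]
wrist_force: [0.5, 0.4, -1.7]
gripper_width: 59.9
gripper_force: 18.0
```

carry_out:
  increments:
    - [[-24, 6.8, 0], 0, -1]
    - [[-24, 6.8, 0], 0, -1]
    - [[-24, 6.8, 0], 0, -1]
    - [[0, 0, 0], 0, -1]
    - [[0, 0, 0], 0, -1]
    - [[0, 0, 0], 0, -1]
    - [[0, 0, 0], 0, -1]

```text
t: 40.95
tcp_pos: [552.8, -50.8, 119.4]
tool_rot: [-0.0, 0.784, 0.621, -0.0]
wrist_force: [0.4, 0.2, -1.2]
gripper_width: 59.9
gripper_force: 18.0
```

```bash
python3 -c "
from w import *;pads()"; python3 plan.py 551.7 -54 36.5 - -1 4 | sed 's/np.float64//g'
```

```text
offcut none
seat0 4583 c [589.5 100.5] sz [73.6 78.6] ang 76.9 mean [591.1 106.6  15.8] z98 17.1
seat1 5718 c [572.3  27.6] sz [78.6 85.9] ang 7.9 mean [571.9  28.8  15.8] z98 17.0
seat2 2332 c [555.7 -34.7] sz [59.4 78. ] ang 77.8 mean [555.7 -35.5  15.6] z98 16.7
pad1 344 c [670.2 112.6] sz [15.7 25.6] ang 83.1 mean [669.8 113.4  23.1] z98 24.5
pad2 465 c [620.  -94.4] sz [21.6 25.3] ang 28.0 mean [619.4 -93.9  28.8] z98 29.9
pad3 677 c [499.5  46.7] sz [25.5 25.5] ang 28.0 mean [500.   46.8  35. ] z98 36.3
t 41.0 tcp [552.9 -50.9 119.5] xaxis [0.23  0.973 0.   ] y [ 0.973 -0.23  -0.   ] z [-0.  0. -1.] w 59.827132604962905 F [-0.7  0.1 -1.1] 17.99981078132987
[[[-0.8,-0.1,20.8],(-0.0),-1.0],[[-0.8,-0.1,20.7],(0.0),-1.0],[[-0.9,-0.1,20.8],(0.0),-1.0],[[-0.8,-0.1,20.7],(0.0),-1.0]]
```

carry_out:
  increments:
    - [[-1.5, 0, 22], 0, -1]
    - [[-1.5, 0, 25], 0, -1]
    - [[0, 0, 20], 0, -1]
    - [[0, 0, 10], 0, -1]
    - [[0, 0, 4], 0, -1]
    - [[0, 0, 2], 0, -1]
    - [[0, 0, 0], 0, -1]
    - [[0, 0, 0], 0, -1]
    - [[0, 0, 0], 0, -1]

```text
t: 41.9
tcp_pos: [552.7, -54.8, 37.4]
tool_rot: [0.0, 0.785, 0.62, 0.0]
wrist_force: [-0.0, -0.1, -0.6]
gripper_width: 59.9
gripper_force: 18.0
```

carry_out:
  increments:
    - [[0, 0, 1], 0, -1]
    - [[0, 0, 1], 0, -1]
    - [[0, 0, 0], 0, -1]
    - [[0, 0, 0], 0, -1]

```text
t: 42.3
tcp_pos: [552.5, -54.8, 35.0]
tool_rot: [0.0, 0.785, 0.62, 0.0]
wrist_force: [-1.0, -0.7, 3.6]
gripper_width: 59.6
gripper_force: 18.0
```

carry_out:
  increments:
    - [[0, 0, 0], 0, 0.35]
    - [[0, 0, 0], 0, 0.45]
    - [[0, 0, 0], 0, 0.53]
    - [[0, 0, 0], 0, 0.53]
    - [[0, 0, 0], 0, 0.53]
    - [[0, 0, -10], 0, 0.53]
    - [[0, 0, -25], 0, 0.53]
    - [[0, 0, -35], 0, 0.98]
    - [[0, 0, -35], 0, 0.98]
    - [[0, 0, -35], 0, 0.98]
    - [[0, 0, 0], 0, 0.98]

```text
t: 43.4
tcp_pos: [554.6, -54.5, 180.0]
tool_rot: [0.002, 0.785, 0.62, 0.002]
wrist_force: [0.1, 0.9, -0.8]
gripper_width: 93.2
gripper_force: 0.0
```

```bash
python3 -c "
from sh import *;shades('wrist');shades('top')"; python3 plan.py 488 430 150 -13.6 0.98 18 | sed 's/np.float64//g'|cut -c1-200
```

```text
wrist 745 [551.9 -54.7] 29.6 z 69.0
top 64 [487.5 430.8] 29.4 z 59.8
top 62 [373.2 326.1] 28.9 z 59.3
t 43.5 tcp [552.7 -54.9 175.9] xaxis [ 0.231  0.973 -0.   ] y [ 0.973 -0.231  0.002] z [ 0.002 -0.001 -1.   ] w 92.89047437400038 F [-1.3  0.1 -1. ] 0.0
[[[25.4,-9.7,1.4],(0.01),0.98],[[25.4,-9.7,1.4],(0.01),0.98],[[25.4,-9.7,1.4],(0.01),0.98],[[25.4,-9.8,1.4],(0.01),0.98],[[25.4,-9.8,1.4],(0.01),0.98],[[25.4,-9.8,1.4],(0.01),0.98],[[25.3,-9.8,1.4],(0
```

carry_out:
  increments:
    - [[38, -14.6, 0], 0, 0.98]
    - [[38, -14.6, 0], 0, 0.98]
    - [[38, -14.6, 0], 0, 0.98]
    - [[38, -14.6, 0], 0, 0.98]
    - [[38, -14.6, 0], 0, 0.98]
    - [[38, -14.6, 0], 0, 0.98]
    - [[38, -14.6, 0], 0, 0.98]
    - [[38, -14.6, 0], 0, 0.98]
    - [[38, -14.6, 0], 0, 0.98]
    - [[38, -14.6, 0], 0, 0.98]
    - [[38, -14.6, 10], 0, 0.98]
    - [[38, -14.6, 15], 0, 0.98]

```text
t: 44.7
tcp_pos: [486.8, 430.9, 149.0]
tool_rot: [0.0, 0.785, 0.62, -0.0]
wrist_force: [0.8, -0.3, 0.4]
gripper_width: 93.0
gripper_force: 0.0
```

carry_out:
  increments:
    - [[0, 0, 10], 0, 0.98]
    - [[0, 0, 15], 0, 0.98]
    - [[0, 0, 0], 0, 0.98]
    - [[0, 0, 0], 0, 0.98]
    - [[0, 0, 0], 0, 0.98]

```text
t: 45.2
tcp_pos: [488.1, 428.6, 125.4]
tool_rot: [0.0, 0.785, 0.619, 0.0]
wrist_force: [-0.1, -0.0, -0.7]
gripper_width: 92.9
gripper_force: 0.0
```

```bash
python3 -c "
from sh import *;st();shades('wrist')"; python3 plan.py 487.8 431 20 -13.6 0.98 4 | sed 's/np.float64//g'|cut -c1-200
```

```text
t 45.2 tcp [488.1 428.6 125.4] xaxis [0.233 0.973 0.   ] y [ 0.973 -0.233  0.001] z [ 0.001  0.    -1.   ] w 92.92529441320917 F [-0.1 -0.  -0.7] 0.0
wrist 986 [487.3 432.4] 29.5 z 56.7
wrist 113 [386.  350.4] 12.1 z 56.0
wrist 199 [370.3 314.9] 25.6 z 56.2
t 45.25 tcp [488.1 428.8 125.6] xaxis [0.232 0.973 0.001] y [ 0.973 -0.232  0.001] z [ 0.001  0.    -1.   ] w 92.86114075170617 F [-0.3  0.2 -0. ] 0.0
[[[0.5,-0.2,26.4],(0.04),0.98],[[0.5,-0.2,26.4],(0.04),0.98],[[0.5,-0.2,26.4],(0.04),0.98],[[0.5,-0.3,26.4],(0.04),0.98]]
```

carry_out:
  increments:
    - [[1.5, -0.6, 26], 0, 0.98]
    - [[1, 0, 26], 0, 0.98]
    - [[0, 0, 26], 0, 0.98]
    - [[0, 0, 18], 0, 0.98]
    - [[0, 0, 9], 0, 0.98]
    - [[0, 0, 0], 0, 0.98]
    - [[0, 0, 0], 0, 0.98]
    - [[0, 0, 0], 0, 0.6]
    - [[0, 0, 0], 0, 0.4]
    - [[0, 0, 0], 0, 0.3]
    - [[0, 0, 0], 0, 0.2]
    - [[0, 0, 0], 0, 0.1]

```text
t: 46.45
tcp_pos: [487.4, 432.1, 20.0]
tool_rot: [-0.0, 0.785, 0.62, 0.0]
wrist_force: [-1.0, -0.3, 3.0]
gripper_width: 59.7
gripper_force: 18.0
```

carry_out:
  increments:
    - [[0, 0, 0], 0, -1]
    - [[0, 0, 0], 0, -1]
    - [[0, 0, 0], 0, -1]
    - [[0, 0, -8], 0, -1]
    - [[0, 0, -20], 0, -1]
    - [[0, 0, -30], 0, -1]
    - [[0, 0, -30], 0, -1]
    - [[0, 0, -12], 0, -1]
    - [[0, 0, 0], 0, -1]
    - [[0, 0, 0], 0, -1]

```text
t: 47.45
tcp_pos: [487.1, 431.5, 118.8]
tool_rot: [0.0, 0.785, 0.62, -0.0]
wrist_force: [-0.7, -0.2, -1.2]
gripper_width: 59.5
gripper_force: 18.0
```

```bash
python3 plan.py 572 27.6 121 -13.6 -1 16 | sed 's/np.float64//g'|cut -c1-300
```

```text
t 47.45 tcp [487.1 431.5 118.8] xaxis [ 0.231  0.973 -0.001] y [ 0.973 -0.231 -0.   ] z [-0.001 -0.001 -1.   ] w 59.52532619811291 F [-0.7 -0.2 -1.2] 17.999796587973833
[[[-23.3,11.0,-0.1],(0.01),-1.0],[[-23.3,11.0,-0.1],(0.01),-1.0],[[-23.3,11.0,-0.1],(0.01),-1.0],[[-23.3,11.0,-0.1],(0.01),-1.0],[[-23.3,11.0,-0.1],(0.02),-1.0],[[-23.3,11.0,-0.1],(0.01),-1.0],[[-23.3,11.0,-0.1],(0.02),-1.0],[[-23.3,11.0,-0.1],(0.01),-1.0],[[-23.3,11.1,-0.1],(0.02),-1.0],[[-23.3,11.
```

carry_out:
  increments:
    - [[-23.3, 11, 0], 0, -1]
    - [[-23.3, 11, 0], 0, -1]
    - [[-23.3, 11, 0], 0, -1]
    - [[-23.3, 11, 0], 0, -1]
    - [[-23.3, 11, 0], 0, -1]
    - [[-23.3, 11, 0], 0, -1]
    - [[-23.3, 11, 0], 0, -1]
    - [[-23.3, 11, 0], 0, -1]
    - [[-23.3, 11, 0], 0, -1]
    - [[-23.3, 11, 0], 0, -1]
    - [[-23.3, 11, 0], 0, -1]
    - [[-23.3, 11, 0], 0, -1]

```text
t: 48.65
tcp_pos: [550.4, 128.0, 118.2]
tool_rot: [-0.001, 0.785, 0.62, -0.001]
wrist_force: [-1.0, -0.4, -2.1]
gripper_width: 59.5
gripper_force: 18.0
```

carry_out:
  increments:
    - [[-23.3, 11, 0], 0, -1]
    - [[-23.3, 11, 0], 0, -1]
    - [[-23.3, 11, 0], 0, -1]
    - [[-23.3, 11, 0], 0, -1]
    - [[0, 0, 0], 0, -1]
    - [[0, 0, 0], 0, -1]
    - [[0, 0, 0], 0, -1]
    - [[0, 0, 0], 0, -1]

```text
t: 49.45
tcp_pos: [572.0, 29.7, 119.4]
tool_rot: [-0.0, 0.784, 0.621, -0.0]
wrist_force: [-1.1, 0.7, -2.1]
gripper_width: 59.6
gripper_force: 18.0
```

```bash
python3 -c "
from sh import *;shades('wrist')"; python3 plan.py 572.2 27.6 37 - -1 4 | sed 's/np.float64//g'
```

```text
wrist 129 [370.5 303.3] 19.2 z 56.6
t 49.5 tcp [572.1  29.6 119.6] xaxis [0.23  0.973 0.   ] y [ 0.973 -0.23  -0.   ] z [-0.  0. -1.] w 59.84649710177021 F [-1.5 -0.2 -2.5] 17.99978468567133
[[[-0.5,0.1,20.6],(-0.0),-1.0],[[-0.5,0.2,20.7],(0.0),-1.0],[[-0.4,0.1,20.6],(0.0),-1.0],[[-0.5,0.2,20.7],(0.0),-1.0]]
```

carry_out:
  increments:
    - [[-1, 0.4, 22], 0, -1]
    - [[-1, 0, 25], 0, -1]
    - [[0, 0, 20], 0, -1]
    - [[0, 0, 10], 0, -1]
    - [[0, 0, 4], 0, -1]
    - [[0, 0, 2], 0, -1]
    - [[0, 0, 0], 0, -1]
    - [[0, 0, 0], 0, -1]
    - [[0, 0, 0], 0, -1]

```text
t: 50.4
tcp_pos: [572.7, 26.5, 37.4]
tool_rot: [0.0, 0.785, 0.62, 0.0]
wrist_force: [0.6, 0.2, -2.1]
gripper_width: 59.7
gripper_force: 18.0
```

carry_out:
  increments:
    - [[0, 0, 1], 0, -1]
    - [[0, 0, 1], 0, -1]
    - [[0, 0, 0], 0, -1]
    - [[0, 0, 0], 0, -1]

```text
t: 50.8
tcp_pos: [572.4, 26.5, 35.0]
tool_rot: [0.0, 0.785, 0.62, 0.0]
wrist_force: [-0.9, -1.6, 3.4]
gripper_width: 59.8
gripper_force: 18.0
```

carry_out:
  increments:
    - [[0, 0, 0], 0, 0.35]
    - [[0, 0, 0], 0, 0.45]
    - [[0, 0, 0], 0, 0.53]
    - [[0, 0, 0], 0, 0.53]
    - [[0, 0, 0], 0, 0.53]
    - [[0, 0, -10], 0, 0.53]
    - [[0, 0, -25], 0, 0.53]
    - [[0, 0, -35], 0, 0.98]
    - [[0, 0, -35], 0, 0.98]
    - [[0, 0, -35], 0, 0.98]
    - [[0, 0, 0], 0, 0.98]

```text
t: 51.9
tcp_pos: [574.5, 27.2, 180.0]
tool_rot: [0.002, 0.785, 0.62, 0.003]
wrist_force: [-0.4, 0.2, -0.4]
gripper_width: 92.8
gripper_force: 0.0
```

```bash
python3 -c "
from sh import *;shades('wrist');shades('top')"; python3 plan.py 373 326.5 170 -13.6 0.98 11 | sed 's/np.float64//g'|cut -c1-200
```

```text
wrist 236 [370.2 322.7] 28.8 z 54.9
wrist 747 [571.8  26.1] 29.6 z 69.0
wrist 657 [551.9 -55. ] 29.7 z 68.9
top 49 [373.4 326.1] 29.0 z 59.8
t 52.0 tcp [572.6  26.5 176. ] xaxis [0.231 0.973 0.   ] y [ 0.973 -0.231  0.002] z [ 0.002 -0.    -1.   ] w 93.11981732230339 F [-0.8  0.  -0.1] 0.0
[[[22.3,-24.0,0.5],(0.02),0.98],[[22.3,-24.0,0.5],(0.02),0.98],[[22.3,-24.0,0.5],(0.02),0.98],[[22.3,-24.0,0.5],(0.02),0.98],[[22.3,-24.0,0.5],(0.02),0.98],[[22.3,-24.0,0.5],(0.02),0.98],[[22.3,-24.0,
```

carry_out:
  increments:
    - [[22.3, -24, 0], 0, 0.98]
    - [[22.3, -24, 0], 0, 0.98]
    - [[22.3, -24, 0], 0, 0.98]
    - [[22.3, -24, 0], 0, 0.98]
    - [[22.3, -24, 0], 0, 0.98]
    - [[22.3, -24, 0], 0, 0.98]
    - [[22.3, -24, 0], 0, 0.98]
    - [[22.3, -24, 0], 0, 0.98]
    - [[22.3, -24, 0], 0, 0.98]
    - [[22.3, -24, 5], 0, 0.98]
    - [[22.3, -24, 15], 0, 0.98]

```text
t: 53.1
tcp_pos: [371.4, 327.3, 154.7]
tool_rot: [0.0, 0.785, 0.62, 0.0]
wrist_force: [-0.2, -0.6, -0.1]
gripper_width: 93.1
gripper_force: 0.0
```

carry_out:
  increments:
    - [[0, 0, 15], 0, 0.98]
    - [[0, 0, 15], 0, 0.98]
    - [[0, 0, 0], 0, 0.98]
    - [[0, 0, 0], 0, 0.98]
    - [[0, 0, 0], 0, 0.98]

```text
t: 53.6
tcp_pos: [372.8, 325.9, 125.2]
tool_rot: [0.0, 0.785, 0.62, 0.0]
wrist_force: [0.3, -0.0, 0.4]
gripper_width: 93.0
gripper_force: 0.0
```

```bash
python3 -c "
from sh import *;st();shades('wrist')"; python3 plan.py 373.3 327 20 -13.6 0.98 4 | sed 's/np.float64//g'|cut -c1-200
```

```text
t 53.6 tcp [372.8 325.9 125.2] xaxis [0.232 0.973 0.   ] y [ 0.973 -0.232  0.   ] z [ 0.  0. -1.] w 93.00034417840105 F [ 0.3 -0.   0.4] 0.0
wrist 990 [372.8 328. ] 29.5 z 56.6
t 53.65 tcp [372.8 326.  125.3] xaxis [0.232 0.973 0.001] y [ 0.973 -0.232  0.001] z [ 0.001  0.    -1.   ] w 92.71877196907526 F [0.5 0.  0.7] 0.0
[[[0.3,0.0,26.3],(0.04),0.98],[[0.2,0.1,26.3],(0.04),0.98],[[0.3,0.0,26.4],(0.04),0.98],[[0.2,0.1,26.3],(0.04),0.98]]
```

carry_out:
  increments:
    - [[1.2, 0, 26], 0, 0.98]
    - [[0, 0, 26], 0, 0.98]
    - [[0, 0, 26], 0, 0.98]
    - [[0, 0, 18], 0, 0.98]
    - [[0, 0, 9], 0, 0.98]
    - [[0, 0, 0], 0, 0.98]
    - [[0, 0, 0], 0, 0.98]
    - [[0, 0, 0], 0, 0.6]
    - [[0, 0, 0], 0, 0.4]
    - [[0, 0, 0], 0, 0.3]
    - [[0, 0, 0], 0, 0.2]
    - [[0, 0, 0], 0, 0.1]

```text
t: 54.85
tcp_pos: [372.5, 327.5, 20.0]
tool_rot: [0.0, 0.785, 0.62, 0.0]
wrist_force: [-1.1, -0.4, 3.8]
gripper_width: 59.9
gripper_force: 18.0
```

carry_out:
  increments:
    - [[0, 0, 0], 0, -1]
    - [[0, 0, 0], 0, -1]
    - [[0, 0, 0], 0, -1]
    - [[0, 0, -8], 0, -1]
    - [[0, 0, -20], 0, -1]
    - [[0, 0, -30], 0, -1]
    - [[0, 0, -30], 0, -1]
    - [[0, 0, -12], 0, -1]
    - [[0, 0, 0], 0, -1]
    - [[0, 0, 0], 0, -1]

```text
t: 55.85
tcp_pos: [372.4, 326.9, 119.1]
tool_rot: [0.0, 0.785, 0.62, -0.0]
wrist_force: [-0.0, -1.3, -2.3]
gripper_width: 59.9
gripper_force: 18.0
```

```bash
python3 plan.py 592 111.2 121 -13.6 -1 12 | sed 's/np.float64//g'|cut -c1-200
```

```text
t 55.85 tcp [372.4 326.9 119.1] xaxis [ 0.232  0.973 -0.001] y [ 0.973 -0.232 -0.   ] z [-0.    -0.001 -1.   ] w 59.92263449435538 F [-0.  -1.3 -2.3] 17.999761383980513
[[[-13.2,22.0,-0.2],(0.02),-1.0],[[-13.2,22.0,-0.2],(0.02),-1.0],[[-13.2,22.0,-0.1],(0.02),-1.0],[[-13.2,22.0,-0.2],(0.02),-1.0],[[-13.2,22.0,-0.1],(0.02),-1.0],[[-13.2,22.0,-0.2],(0.02),-1.0],[[-13.2
```

carry_out:
  increments:
    - [[-13.2, 22, 0], 0, -1]
    - [[-13.2, 22, 0], 0, -1]
    - [[-13.2, 22, 0], 0, -1]
    - [[-13.2, 22, 0], 0, -1]
    - [[-13.2, 22, 0], 0, -1]
    - [[-13.2, 22, 0], 0, -1]
    - [[-13.2, 22, 0], 0, -1]
    - [[-13.2, 22, 0], 0, -1]
    - [[-13.2, 22, 0], 0, -1]
    - [[-13.2, 22, 0], 0, -1]
    - [[-13.2, 22, 0], 0, -1]
    - [[-13.2, 22, 0], 0, -1]

```text
t: 57.05
tcp_pos: [592.5, 111.3, 117.7]
tool_rot: [-0.001, 0.785, 0.62, -0.001]
wrist_force: [0.1, 0.5, -1.1]
gripper_width: 59.9
gripper_force: 18.0
```

carry_out:
  increments:
    - [[0, 0, 0], 0, -1]
    - [[0, 0, 0], 0, -1]
    - [[0, 0, 0], 0, -1]
    - [[0, 0, 0], 0, -1]

```text
t: 57.45
tcp_pos: [591.9, 113.1, 119.4]
tool_rot: [-0.0, 0.784, 0.621, -0.0]
wrist_force: [-0.2, 0.8, -1.7]
gripper_width: 59.8
gripper_force: 18.0
```

```bash
python3 -c "
from sh import *;pads()"; python3 plan.py 592.2 111.2 37 - -1 4 | sed 's/np.float64//g'
```

```text
offcut none
seat0 2441 c [595.7 125.6] sz [49.6 78.9] ang 77.1 mean [596.7 128.5  15.7] z98 16.8
seat1 none
seat2 130 c [550.4 -60.7] sz [23.3 77.7] ang 81.2 mean [541.  -57.5  15.6] z98 16.6
pad1 549 c [671.1 118.3] sz [24.7 25.1] ang 40.9 mean [670.9 118.6  23.2] z98 24.3
pad2 259 c [618.9 -94.4] sz [24.9 24.4] ang 81.7 mean [619.1 -92.8  28.4] z98 29.8
pad3 none
t 57.5 tcp [592.1 113.  119.6] xaxis [ 0.23   0.973 -0.   ] y [ 0.973 -0.23  -0.   ] z [-0. -0. -1.] w 60.01224203951767 F [ 0.6 -0.5 -2.5] 17.999764792621136
[[[-0.4,0.1,20.6],(-0.0),-1.0],[[-0.4,0.2,20.7],(0.0),-1.0],[[-0.5,0.1,20.6],(0.0),-1.0],[[-0.4,0.2,20.7],(0.0),-1.0]]
```

carry_out:
  increments:
    - [[-0.7, 0, 22], 0, -1]
    - [[0, 0, 25], 0, -1]
    - [[0, 0, 20], 0, -1]
    - [[0, 0, 10], 0, -1]
    - [[0, 0, 4], 0, -1]
    - [[0, 0, 2], 0, -1]
    - [[0, 0, 0], 0, -1]
    - [[0, 0, 0], 0, -1]
    - [[0, 0, 0], 0, -1]

```text
t: 58.4
tcp_pos: [592.9, 111.6, 37.5]
tool_rot: [0.0, 0.785, 0.62, 0.0]
wrist_force: [-0.4, -0.6, -2.2]
gripper_width: 59.8
gripper_force: 18.0
```

carry_out:
  increments:
    - [[0, 0, 1], 0, -1]
    - [[0, 0, 1], 0, -1]
    - [[0, 0, 0], 0, -1]
    - [[0, 0, 0], 0, -1]

```text
t: 58.8
tcp_pos: [592.7, 111.6, 35.1]
tool_rot: [0.0, 0.785, 0.62, 0.0]
wrist_force: [-1.2, -1.8, 5.2]
gripper_width: 59.9
gripper_force: 18.0
```

carry_out:
  increments:
    - [[0, 0, 0], 0, 0.35]
    - [[0, 0, 0], 0, 0.45]
    - [[0, 0, 0], 0, 0.53]
    - [[0, 0, 0], 0, 0.53]
    - [[0, 0, 0], 0, 0.53]
    - [[0, 0, -10], 0, 0.53]
    - [[0, 0, -25], 0, 0.53]
    - [[0, 0, -45], 0, 0.98]
    - [[0, 0, -45], 0, 0.98]
    - [[0, 0, -45], 0, 0.98]
    - [[0, 0, -45], 0, 0.98]
    - [[0, 0, 0], 0, 0.98]

```text
t: 60.0
tcp_pos: [594.7, 112.9, 256.7]
tool_rot: [0.002, 0.785, 0.62, 0.004]
wrist_force: [0.6, 1.2, -0.1]
gripper_width: 93.1
gripper_force: 0.0
```

carry_out:
  increments:
    - [[0, 0, 0], 0, 0.98]
    - [[0, 0, 0], 0, 0.98]
    - [[0, 0, 0], 0, 0.98]
    - [[0, 0, 0], 0, 0.98]

```text
t: 60.4
tcp_pos: [592.1, 111.6, 248.8]
tool_rot: [-0.001, 0.785, 0.62, -0.001]
wrist_force: [0.9, 1.3, -0.7]
gripper_width: 92.8
gripper_force: 0.0
```

Run:
```python
from sh import *
st();im=shades('wrist');shades('scene');cv2.imwrite('pics/w6.png',im[:,:,::-1])
im,d=bot.get_image('scene');P=cloud('scene',d)
rect(P,(550,650,-390,-280),(142,180),None,'handle'); save('scene','s6.png')
bot.get_image('scene');print(lm('offcut_mid','scene'),lm('probe_grip','scene'))
```

```text
t 60.4 tcp [592.1 111.6 248.8] xaxis [ 0.231  0.973 -0.   ] y [ 0.973 -0.231 -0.002] z [-0.002  0.    -1.   ] w 92.7934008933255 F [ 0.9  1.3 -0.7] 0.0
wrist 493 [593.3 111.9] 29.6 z 71.5
wrist 461 [573.   26.9] 29.6 z 71.2
wrist 264 [554.  -53.2] 29.2 z 70.9
scene 93 [553.  -56.2] 32.1 z 72.0
scene 92 [572.2  24.7] 30.4 z 71.7
scene 99 [594.7 111.9] 32.0 z 72.1
handle 117 c [ 597.  -329.6] sz [30.7 28.2] ang 5.0 mean [ 601.  -326.7  156.7] z98 166.2
[([379.2, -317.1, 16.4], 0.56)] [([598.2, -330.4, 129.8], 0.91)]
```

View pics/s6.png

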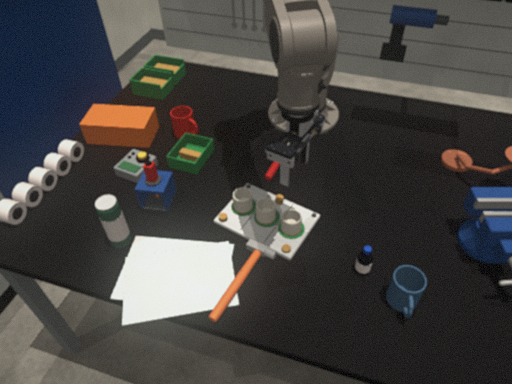

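The picture shows all three shades centred on their seats ((243,200), (266,211), (290,222)), the probe in its stand and the offcut in the bin. Everything is within tolerance, so I'm handing in.

```bash
python3 -c "
from plant import bot;print(bot.hand_in())"
```

```text
the job is handed in; nothing more can be done
None
```

I handed the job in at about 60 s with every step carried out in order: offcut in the bin, three pads touched, probe back in its stand, button pressed to its stop, and three shades on their seats; the hand-in call returned no verdict.

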